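# Pack flanged pipe stubs into a folding tote

## Task

First fold all four side panels of the blue tote upright, while it is still empty. Then lift every pipe stub straight up out of its tray pocket by its tube and stand them all, together with the yellow fastener tin, upright on the floor of the tote, with the panels still standing at the end. Leave the tape measure and the wrench where they are.

Things in the scene. Friction and masses are not known exactly. Their poses are not given: they have to be found in the camera images.
- case_in (a point): centre of the upper face of the blue folding tote's floor, 10 mm above the bench. The tote is fixed to the bench; its floor is a rectangle, and this frame's x runs along the short side, y along the long side, z up. With the panels upright the clear inside is 144 mm (x) by 206 mm (y).
- panel_near (a joint): angle in rad of the tote's hinged side panel on the -x side of case_in: 0 = lying flat outwards, 1.571 = upright (its stop). The hinge is stiff: the panel stays where it is left (about 0.1 N m to move it).
- panel_near_hinge (a point): middle of that panel's hinge line, 8 mm above the bench; the hinge line runs along case_in's y. The blue panel is 203 mm long, 5 mm thick and reaches 45 mm from the hinge line.
- panel_near_tab (a point): grip point in that panel's orange pull tab, 67 mm from the hinge line. The tab sticks out from the middle of the panel's free edge, in the panel's plane, from 45 to 78 mm from the hinge line; it is 16 mm wide along the hinge line and 10 mm thick.
- panel_far (a joint): angle in rad of the tote's hinged side panel on the +x side of case_in: 0 = lying flat outwards, 1.571 = upright (its stop). The hinge is stiff: the panel stays where it is left (about 0.1 N m to move it).
- panel_far_hinge (a point): middle of that panel's hinge line, 8 mm above the bench; the hinge line runs along case_in's y. The blue panel is 203 mm long, 5 mm thick and reaches 45 mm from the hinge line.
- panel_far_tab (a point): grip point in that panel's orange pull tab, 67 mm from the hinge line. The tab sticks out from the middle of the panel's free edge, in the panel's plane, from 45 to 78 mm from the hinge line; it is 16 mm wide along the hinge line and 10 mm thick.
- panel_left (a joint): angle in rad of the tote's hinged side panel on the +y side of case_in: 0 = lying flat outwards, 1.571 = upright (its stop). The hinge is stiff: the panel stays where it is left (about 0.1 N m to move it).
- panel_left_hinge (a point): middle of that panel's hinge line, 8 mm above the bench; the hinge line runs along case_in's x. The blue panel is 141 mm long, 5 mm thick and reaches 45 mm from the hinge line.
- panel_left_tab (a point): grip point in that panel's orange pull tab, 67 mm from the hinge line. The tab sticks out from the middle of the panel's free edge, in the panel's plane, from 45 to 78 mm from the hinge line; it is 16 mm wide along the hinge line and 10 mm thick.
- panel_right (a joint): angle in rad of the tote's hinged side panel on the -y side of case_in: 0 = lying flat outwards, 1.571 = upright (its stop). The hinge is stiff: the panel stays where it is left (about 0.1 N m to move it).
- panel_right_hinge (a point): middle of that panel's hinge line, 8 mm above the bench; the hinge line runs along case_in's x. The blue panel is 141 mm long, 5 mm thick and reaches 45 mm from the hinge line.
- panel_right_tab (a point): grip point in that panel's orange pull tab, 67 mm from the hinge line. The tab sticks out from the middle of the panel's free edge, in the panel's plane, from 45 to 78 mm from the hinge line; it is 16 mm wide along the hinge line and 10 mm thick.
- tray: black tray, fixed, 180 x 180 x 24 mm, origin at the centre of its underside, on the bench; four square pockets 58 mm wide and 14 mm deep, open upwards, centred at x = +-44, y = +-44 mm of its frame. Up to four stubs stand in them.
- stub1_mid (a point): centre, half-way up, of a flanged pipe stub (about 0.3 kg): a square steel flange 56 x 56 x 10 mm at the bottom, with an upright tube 28 mm in diameter on it, 75 mm tall in all; z along the tube, upwards, x and y along the flange's sides. In its pocket the flange lies below the tray's top face, so that only the tube can be gripped. May be absent.
- stub2_mid (a point): centre, half-way up, of a flanged pipe stub (about 0.3 kg): a square steel flange 56 x 56 x 10 mm at the bottom, with an upright tube 28 mm in diameter on it, 75 mm tall in all; z along the tube, upwards, x and y along the flange's sides. In its pocket the flange lies below the tray's top face, so that only the tube can be gripped. May be absent.
- stub3_mid (a point): centre, half-way up, of a flanged pipe stub (about 0.3 kg): a square steel flange 56 x 56 x 10 mm at the bottom, with an upright tube 28 mm in diameter on it, 75 mm tall in all; z along the tube, upwards, x and y along the flange's sides. In its pocket the flange lies below the tray's top face, so that only the tube can be gripped. May be absent.
- stub4_mid (a point): centre, half-way up, of a flanged pipe stub (about 0.3 kg): a square steel flange 56 x 56 x 10 mm at the bottom, with an upright tube 28 mm in diameter on it, 75 mm tall in all; z along the tube, upwards, x and y along the flange's sides. In its pocket the flange lies below the tray's top face, so that only the tube can be gripped. May be absent.
- tin_mid (a point): centre, half-way up, of the yellow fastener tin with a steel rim, closed cylinder 58 mm in diameter, 55 mm tall, about 0.25 kg, z upwards; it stands on the bench beyond the tray.
- tape: red tape measure, 70 x 60 x 35 mm, standing on the bench on the robot's side (bystander), origin on its underside
- wrench: steel wrench lying on the bench on the far side (bystander), origin on its underside

How it is judged:
On the way:
1. all four panels of the tote stand upright (within about 8 degrees) while every stub and the tin are still outside it (value of joint each of panel_near, panel_far, panel_left, panel_right above 1.42 rad and horizontal distance between each of stub1_mid, stub2_mid, stub3_mid, stub4_mid, tin_mid and case_in above 0.15 m), for 0.2 s.
At the end, for the whole second after the job is handed in: All four panels upright within about 8 degrees (joint above 1.42 rad); every stub that is present and the tin stand upright (within 7 degrees) and at rest on the tote's floor (height within 6 mm), their centres within 52 mm in x and 83 mm in y of the floor's centre (value of joint each of panel_near, panel_far, panel_left, panel_right above 1.42 rad and x of stub1_mid in the frame of case_in between -0.052 and 0.052 m and y of stub1_mid in the frame of case_in between -0.083 and 0.083 m and z of stub1_mid in the frame of case_in between 0.0315 and 0.0435 m and angle between each of stub1_mid, stub2_mid, stub3_mid, stub4_mid, tin_mid's own z axis and vertical below 0.12 rad and linear speed of each of stub1, stub2, stub3, stub4, tin below 0.02 m/s and x of stub2_mid in the frame of case_in between -0.052 and 0.052 m and y of stub2_mid in the frame of case_in between -0.083 and 0.083 m and z of stub2_mid in the frame of case_in between 0.0315 and 0.0435 m and x of stub3_mid in the frame of case_in between -0.052 and 0.052 m and y of stub3_mid in the frame of case_in between -0.083 and 0.083 m and z of stub3_mid in the frame of case_in between 0.0315 and 0.0435 m and x of stub4_mid in the frame of case_in between -0.052 and 0.052 m and y of stub4_mid in the frame of case_in between -0.083 and 0.083 m and z of stub4_mid in the frame of case_in between 0.0315 and 0.0435 m and x of tin_mid in the frame of case_in between -0.052 and 0.052 m and y of tin_mid in the frame of case_in between -0.083 and 0.083 m and z of tin_mid in the frame of case_in between 0.0215 and 0.0335 m); the robot touches nothing.
It fails at once if the tape is shifted by more than 30 mm (distance of tape from where it was at the start of the episode above 0.03 m).
It fails at once if the wrench is shifted by more than 30 mm (distance of wrench from where it was at the start of the episode above 0.03 m).
Of stub1, stub2, stub3, stub4 only 2 to 4 are there at a start; the rules pass over those that are not, and their reading is None.
At some moment in a run one of tin may be knocked a few centimetres aside while the robot is not near it.
Once in a run the grip may slacken for a moment while it holds something.
It also fails if it takes over 210 s, if anything falls off the work surface, if the arm or the gripper's body presses on something with over 40 N, if the wrist force passes 120 N, or if a joint passes its speed limit or range.

## Robot

A 6-joint arm with a two-finger parallel gripper is mounted at the origin on the work surface. World frame = base frame: x ahead of the robot, y to its left, z up, the work surface at z = 0. Lengths are in m, angles in rad, forces in N, time in s.
With the tool pointing down it reaches from about 0.425 to 0.925 m from the base axis. Payload 12.5 kg.
Tool frame: the origin (TCP) lies midway between the tips of the shut fingers; the grasp point (between the pads) lies behind it (manip.grasp_offset is the z of the grasp point in the tool frame, in m); z points along the fingers, y is the line along which they close (so a half turn about z gives the same grasp; the last joint's range is limited). The gripper opens to 85 mm and grips with 20 to 120 N. Pads are 22 mm wide; open, the fingers measure 114 mm over their backs; the gripper's body (76 mm by 85 mm) begins 54 mm behind the grasp point. The pads swing forward as they close: fully open they stand 13 mm farther back than shut.
Start: joints at [1.058, 0.491, 1.559, -0, 1.092, -0.106], TCP at [0.247, 0.574, 0.203] pointing down, gripper open.
Joint ranges: [-3.1, 3.1], [-0.84, 2.19], [0.05, 2.79], [-1.13, 4.28], [0.06, 2.93], [-2.69, 2.69]. Speed limits (rad/s): [2.22, 2.22, 2.79, 3.14, 3.14, 3.14].

## Interface

Orientations are given as a rotation vector (axis times angle).
In Python, from station import manip gives the robot as it stands.
- The arm moves only by the tool drive_tool, never from a script. Its argument "series" is a list of rows, each an object with "rotation": the turn, a rotation vector about the tool's x, y, z in degrees, a list of three; "offset": the shift along the tool's x, y, z in m, a list of three; "hand": the finger opening in m, from 0 to 0.0854. A call has 1 to 12 rows; each row shifts and turns the commanded pose from where the row before left it, along the tool's axes as they then stand; what a row does not reach is not made up. A row lasts 1/8 s, in which the tool goes at most 62.5 mm and 10.7 degrees, less where a joint would pass 70% of its speed; a pose out of reach is approached as far as the arm can. A call with a gripper value outside its range is refused whole. The fingers move at their own pace and stop on an object; the grip force is fixed at half the most. Time passes only in rows, so rows that do not move let the fingers close. It gives the time, the measured TCP pose, the force, the opening and the grip force at its end, in the units of the state.
- manip.get_state(): the state, without advancing time (a new reading comes with each control period).
- manip.capture(name): name is "scene" or "top"; returns (picture, depth): 420x560x3 uint8, blue, green, red; 420x560 float32, m along the optical axis (not along the pixel's ray), 0 where there is no reading.
- manip.camera_model(name): a dict with "fx", "fy", "cx", "cy" (pixels), "origin" and "orientation" of the camera in the world. Camera axes: x right, y up, looking along -z (the intrinsics and any distortion apply to the point x, -y, -z); pixel columns grow to the right and rows downward; lengths in m; the calibration is good to about 2 mm. A picture is of the moment at which its call begins. camera_model takes no time and is no camera call.
- manip.close_job(): hands the job in; it is judged then, once.
The state is a dict: "time": time; "joints": joint angles; "dq": joint speeds; "effort": joint torques, N m; "position": TCP position; "tool_rot": TCP orientation; "force": force on the tool from outside, world axes, zero at the start; "torque": the same for the moment, N m; "gripper_width": finger opening in m; "grip_force": force on a finger pad.
Only numpy, scipy, OpenCV 4.12 (cv2) and the standard library are available. Lean on these libraries where they do the work, as an engineer would, in place of code of your own. Each camera call takes 0.05 s, during which the arm holds its last target. There are 200 camera calls.

## Working session

There is one attempt and no reset: what is moved stays moved. The work goes in short steps, Python scripts to look and compute and a tool call to move; the robot and the scene stay as the last step left them, time stands still between calls to the robot, and variables do not carry over. Pictures are saved under pics/ and viewed, at most 14 in all, crops included, and the job is handed in when it is done.

Besides the shell and the picture viewer there is one more tool, called after "Call:" as name(argument=value, ...) on one line, values as JSON. drive_tool: Moves the arm, as the interface text tells. Its arguments: {"type":"object","properties":{"series":{"type":"array","items":{"type":"object","properties":{"rotation":{"type":"array","items":{"type":"number"}},"offset":{"type":"array","items":{"type":"number"}},"hand":{"type":"number"}}}}},"required":["series"]}

```bash
mkdir -p pics; ls; cat > h.py <<'E'
import numpy as np, cv2
from scipy.spatial.transform import Rotation as R
from station import manip
def cam(n):
    c=manip.camera_model(n); o=np.array(c['orientation'],float)
    M=R.from_rotvec(o).as_matrix() if o.size==3 else (o if o.shape==(3,3) else R.from_quat(o).as_matrix())
    return c,M
def cloud(n,d):
    c,M=cam(n); v,u=np.mgrid[:d.shape[0],:d.shape[1]]
    P=np.stack([(u-c['cx'])/c['fx']*d,-(v-c['cy'])/c['fy']*d,-d],-1)
    W=P@M.T+np.array(c['origin']); W[d==0]=np.nan
    return W
E
python3 - <<'E'
from h import *
print(manip.get_state(), manip.grasp_offset)
for n in('scene','top'):
    print(manip.camera_model(n))
    p,d=manip.capture(n); cv2.imwrite(f'pics/{n}0.png',p); np.savez(f'{n}0.npz',p=p,d=d)
E
```

```text
pics
{'time': 0.0, 'joints': array([ 1.05839230e+00,  4.91582362e-01,  1.55948876e+00,  2.68703839e-05,
        1.09173385e+00, -1.05604434e-01]), 'dq': array([ 5.63816644e-04,  1.11068745e-03, -5.03640913e-05,  3.52748795e-04,
       -3.03066413e-03, -6.34269751e-04]), 'effort': array([-6.04631041e-04, -6.18458462e+01, -2.61594647e+01, -6.95672588e-05,
        4.02703299e-03, -3.73813032e-05]), 'position': array([0.24712986, 0.57375543, 0.20270007]), 'tool_rot': array([-6.34542259e-01, -3.07644247e+00,  1.80249877e-03]), 'force': array([-0.1154837 , -0.43640516,  0.20546352]), 'torque': array([-0.03282525,  0.05119427,  0.02289375]), 'grip_force': 0.0, 'gripper_width': 0.08533986314323569} -0.0187
{'fx': 449.31928182991146, 'fy': 449.31928182991146, 'cx': 279.99354219178207, 'cy': 204.44819864523123, 'origin': array([ 0.96472024, -0.49499114,  0.91062828]), 'orientation': array([0.61856167, 0.22700142, 0.66246133])}
{'fx': 410.4734106313399, 'fy': 410.4734106313399, 'cx': 287.2626833456366, 'cy': 207.68036869705796, 'origin': array([ 0.457976  , -0.02302717,  1.11552895]), 'orientation': array([ 0.09251127, -0.03926685, -1.59480718])}
```

View pics/top0.png

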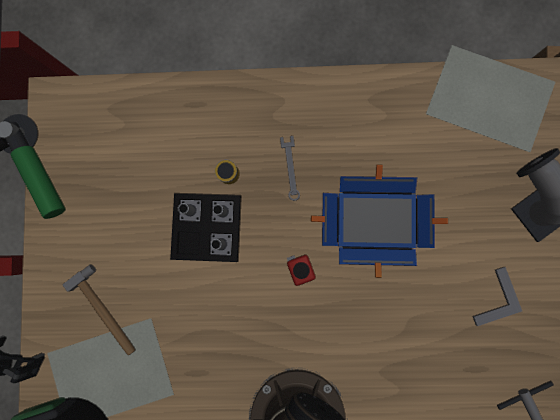

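View pics/scene0.png

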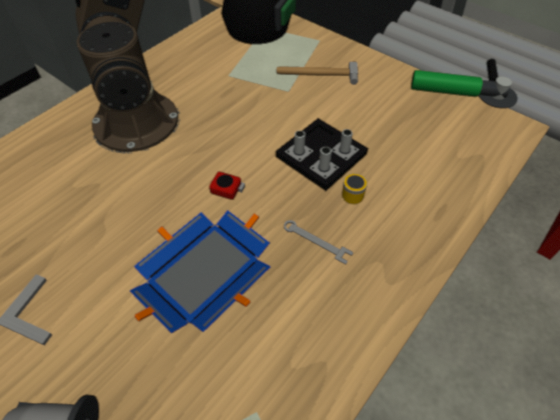

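The top view shows the tote around (378,221), with orange tabs at (379,171), (378,270), (318,218) and (440,221). The tray is around (206,228) with three stubs at (185,208), (220,208) and (219,240). The tin is at (228,171), the tape at (301,270) and the wrench at (290,170).

```bash
python3 - <<'E'
from h import *
for n in('top','scene'):
    z=np.load(n+'0.npz'); W=cloud(n,z['d']); h=cv2.cvtColor(z['p'],cv2.COLOR_BGR2HSV)
    H,S,V=[h[...,i].astype(int) for i in range(3)]
    print(n)
    def comps(m,name,amin):
        k,l,st,c=cv2.connectedComponentsWithStats(m.astype(np.uint8))
        for i in range(1,k):
            if st[i,4]>amin:
                w=W[l==i]; w=w[~np.isnan(w).any(1)]
                if len(w) and 0.3<np.median(w[:,0])<0.95 and abs(np.median(w[:,1]))<.5:
                    (cc,sz,a)=cv2.minAreaRect((w[:,:2]*1000).astype(np.float32))
                    print(name,st[i,4],c[i].round(0),'med',np.median(w,0).round(4),'rect',np.round(cc,1),np.round(sz,1),round(a,1),'z',np.percentile(w[:,2],[5,95]).round(3))
    comps((H<16)&(H>5)&(S>190)&(V>120),'orange',20)
    comps((H>100)&(H<125)&(S>150),'blue',200)
    comps((H>22)&(H<32)&(S>140)&(V>60),'yellow',30)
    x,y,zz=W[...,0],W[...,1],W[...,2]
    reg=(x>.3)&(x<.8)&(y>.05)&(y<.42)
    comps(reg&(zz>.07),'tubetop',20)
    comps(reg&(zz>.045)&(zz<.066),'tintop',40)
    comps(reg&(zz>.012)&(zz<.04),'tray',600)
    comps((abs(zz)<.2)&(zz>.022)&(S>180)&((H<5)|(H>174)),'tape',50)
E
```

```text
top
blue 909 [377. 185.] med [ 0.603  -0.2255  0.0188] rect [ 606.6 -229.6] [200.6  37.3] 87.4 z [0.011 0.028]
blue 614 [330. 219.] med [ 0.517  -0.102   0.0181] rect [516.9 -99.2] [ 40.9 137.9] 88.1 z [0.011 0.027]
blue 953 [377. 221.] med [ 0.5061 -0.2264  0.0097] rect [ 511.4 -225.5] [206.3 143.7] 87.5 z [0.006 0.013]
blue 673 [424. 221.] med [ 0.5034 -0.3478  0.0191] rect [ 506.1 -350.7] [ 37.  138.1] 87.9 z [0.011 0.03 ]
blue 974 [377. 256.] med [ 0.4182 -0.2208  0.0156] rect [ 414.7 -221.6] [201.6  40.9] 87.4 z [0.01  0.022]
tubetop 106 [184. 208.] med [0.5511 0.274  0.0847] rect [551.2 275.7] [26.7 25.9] 90.0 z [0.078 0.088]
tubetop 97 [218. 209.] med [0.546  0.1864 0.0846] rect [546.5 187.1] [25.8 25.4] 0.6 z [0.08  0.087]
tubetop 105 [216. 244.] med [0.4579 0.1923 0.0846] rect [457.8 192.2] [26.5 25.3] 88.8 z [0.077 0.088]
tintop 401 [226. 170.] med [0.65   0.1709 0.0548] rect [650.  171.5] [59.  56.1] 89.9 z [0.051 0.058]
tray 3675 [207. 226.] med [0.51   0.2266 0.0229] rect [505.  234.5] [181.4 180.3] 86.5 z [0.017 0.027]
tape 153 [299. 270.] med [ 0.3872 -0.0099  0.0334] 
[... 1008 characters left out ...]
325. 152.] med [0.549  0.1804 0.0864] rect [546.6 185.4] [26.4 28.8] 24.4 z [0.073 0.09 ]
tintop 58 [298. 145.] med [0.4657 0.1806 0.056 ] rect [464.4 183.1] [24.2 10.9] 36.3 z [0.046 0.065]
tintop 61 [344. 144.] med [0.5565 0.2633 0.0541] rect [555.2 266.9] [27.4 14.1] 29.9 z [0.046 0.064]
tintop 66 [324. 162.] med [0.5522 0.1754 0.0565] rect [549.9 177.9] [26.9 13.9] 25.6 z [0.046 0.065]
tintop 403 [354. 183.] med [0.6523 0.1664 0.0569] rect [649.9 169.7] [57.2 60. ] 49.4 z [0.049 0.06 ]
tray 2904 [321. 154.] med [0.5101 0.2181 0.0251] rect [504.3 232.7] [184.8 183.5] 86.9 z [0.014 0.029]
tape 357 [225. 185.] med [ 0.3996 -0.0336  0.0358] rect [389.4 -23.3] [64.5 55.5] 18.5 z [0.025 0.039]
```

```bash
cat >> h.py <<'E'
C=np.array([.511,-.225]); YAW=-2.46
def world(cx,cy):
    a=np.radians(YAW); return C+np.array([[np.cos(a),-np.sin(a)],[np.sin(a),np.cos(a)]])@np.array([cx,cy])
def pose():
    s=manip.get_state(); return s,np.array(s['position']),R.from_rotvec(s['tool_rot'])
def to(x,y,zg,psi,p=None,rot=None):
    """tool-frame offset (mm, current axes) and turn to bring grasp point to x,y,zg with tool down, closing line at psi deg"""
    if p is None: _,p,rot=pose()
    c,s=np.cos(np.radians(psi)),np.sin(np.radians(psi))
    T=R.from_matrix(np.array([[-s,c,0],[c,s,0],[0,0,-1]]))
    t=np.array([x,y,zg+manip.grasp_offset])   # tool z down: tip lies below
    print('off mm',(rot.inv().apply(t-p)*1000).round(1),'turn deg',np.degrees((rot.inv()*T).as_rotvec()).round(1))
    return t,T
def arc(phi0,phi1=1.571,n=10,r=70):
    f=np.linspace(phi0,phi1,n+1)
    print('inward',(-np.diff(np.cos(f))*r).round(1),'up',(np.diff(np.sin(f))*r).round(1))
E
python3 - <<'E'
from h import *
q=to(.5,.25,.25,87.5); q=to(.647,-.231,.15,87.5,*q)
for n,a in zip(('far','near','left','right'),(.49,.26,.39,.49)): print(n);arc(a)
E
```

```text
off mm [-360.3 -197.4  -28.4] turn deg [ -0.1  -0.  -20.8]
off mm [-167.8 -474.1  100. ] turn deg [0. 0. 0.]
far
inward [3.9 4.6 5.2 5.8 6.3 6.7 7.  7.3 7.5 7.6] up [6.5 6.  5.5 4.9 4.2 3.5 2.8 2.  1.2 0.4]
near
inward [2.9 4.  5.1 6.  6.9 7.6 8.2 8.7 9.  9.2] up [8.7 8.2 7.6 6.9 6.1 5.1 4.1 3.  1.8 0.6]
left
inward [3.6 4.4 5.2 5.9 6.6 7.1 7.6 7.9 8.1 8.2] up [7.4 7.  6.4 5.7 5.  4.2 3.3 2.4 1.5 0.5]
right
inward [3.9 4.6 5.2 5.8 6.3 6.7 7.  7.3 7.5 7.6] up [6.5 6.  5.5 4.9 4.2 3.5 2.8 2.  1.2 0.4]
```

Call:
drive_tool(series=[{"offset": [-0.045, -0.0247, -0.0035], "hand": 0.05}, {"offset": [-0.045, -0.0247, -0.0035], "hand": 0.05}, {"offset": [-0.045, -0.0247, -0.0035], "hand": 0.05}, {"offset": [-0.045, -0.0247, -0.0035], "hand": 0.05}, {"offset": [-0.045, -0.0247, -0.0035], "hand": 0.05}, {"offset": [-0.045, -0.0247, -0.0035], "hand": 0.05}, {"offset": [-0.045, -0.0247, -0.0035], "hand": 0.05}, {"offset": [-0.045, -0.0247, -0.0035], "hand": 0.05}, {"rotation": [0, 0, -7], "hand": 0.05}, {"rotation": [0, 0, -7], "hand": 0.05}, {"rotation": [0, 0, -6.8], "hand": 0.05}, {"hand": 0.05}])

```text
invalid input
```

Call:
drive_tool(series=[{"offset": [-0.0168, -0.0474, 0.01], "hand": 0.05}, {"offset": [-0.0168, -0.0474, 0.01], "hand": 0.05}, {"offset": [-0.0168, -0.0474, 0.01], "hand": 0.05}, {"offset": [-0.0168, -0.0474, 0.01], "hand": 0.05}, {"offset": [-0.0168, -0.0474, 0.01], "hand": 0.05}, {"offset": [-0.0168, -0.0474, 0.01], "hand": 0.05}, {"offset": [-0.0168, -0.0474, 0.01], "hand": 0.05}, {"offset": [-0.0168, -0.0474, 0.01], "hand": 0.05}, {"offset": [-0.0168, -0.0474, 0.01], "hand": 0.05}, {"offset": [-0.0168, -0.0474, 0.01], "hand": 0.05}, {"hand": 0.05}, {"hand": 0.05}])

```text
invalid input
```

```bash
python3 - <<'E'
from h import *
s,p,r=pose(); print(s['time'],p,s['force'])
to(.6465,-.2315,.043,87.5)
E
```

```text
0.1 [0.24714065 0.57382523 0.20276874] [ 0.11253352 -0.35249711 -0.44591086]
off mm [-685.4 -581.4  179. ] turn deg [ -0.1  -0.  -20.8]
```

Call:
drive_tool(series=[{"rotation": [0, 0, 0], "offset": [-0.045, -0.0247, -0.0035], "hand": 0.05}, {"rotation": [0, 0, 0], "offset": [-0.045, -0.0247, -0.0035], "hand": 0.05}, {"rotation": [0, 0, 0], "offset": [-0.045, -0.0247, -0.0035], "hand": 0.05}, {"rotation": [0, 0, 0], "offset": [-0.045, -0.0247, -0.0035], "hand": 0.05}, {"rotation": [0, 0, 0], "offset": [-0.045, -0.0247, -0.0035], "hand": 0.05}, {"rotation": [0, 0, 0], "offset": [-0.045, -0.0247, -0.0035], "hand": 0.05}, {"rotation": [0, 0, 0], "offset": [-0.045, -0.0247, -0.0035], "hand": 0.05}, {"rotation": [0, 0, 0], "offset": [-0.045, -0.0247, -0.0035], "hand": 0.05}, {"rotation": [0, 0, -7], "offset": [0, 0, 0], "hand": 0.05}, {"rotation": [0, 0, -7], "offset": [0, 0, 0], "hand": 0.05}, {"rotation": [0, 0, -6.8], "offset": [0, 0, 0], "hand": 0.05}, {"rotation": [0, 0, 0], "offset": [0, 0, 0], "hand": 0.05}])

```text
time: 1.6
position: [0.4996, 0.25, 0.2311]
tool_rot: [-0.07, -3.14, 0.0]
force: [0.1, 0.3, -0.4]
gripper_width: 0.05
grip_force: 0.0
```

Call:
drive_tool(series=[{"rotation": [0, 0, 0], "offset": [-0.0168, -0.0474, 0.01], "hand": 0.05}, {"rotation": [0, 0, 0], "offset": [-0.0168, -0.0474, 0.01], "hand": 0.05}, {"rotation": [0, 0, 0], "offset": [-0.0168, -0.0474, 0.01], "hand": 0.05}, {"rotation": [0, 0, 0], "offset": [-0.0168, -0.0474, 0.01], "hand": 0.05}, {"rotation": [0, 0, 0], "offset": [-0.0168, -0.0474, 0.01], "hand": 0.05}, {"rotation": [0, 0, 0], "offset": [-0.0168, -0.0474, 0.01], "hand": 0.05}, {"rotation": [0, 0, 0], "offset": [-0.0168, -0.0474, 0.01], "hand": 0.05}, {"rotation": [0, 0, 0], "offset": [-0.0168, -0.0474, 0.01], "hand": 0.05}, {"rotation": [0, 0, 0], "offset": [-0.0168, -0.0474, 0.01], "hand": 0.05}, {"rotation": [0, 0, 0], "offset": [-0.0168, -0.0474, 0.01], "hand": 0.05}, {"rotation": [0, 0, 0], "offset": [0, 0, 0], "hand": 0.05}])

```text
time: 2.98
position: [0.6467, -0.2338, 0.1296]
tool_rot: [-0.078, -3.139, -0.001]
force: [0.2, 1.7, -0.5]
gripper_width: 0.0499
grip_force: 0.0
```

```bash
python3 - <<'E'
from h import *
to(.6465,-.2315,.043,87.5)
p,d=manip.capture('scene'); cv2.imwrite('pics/s1.png',cv2.resize(p[170:400,80:380],None,fx=2,fy=2))
E
```

```text
off mm [1.000e-01 2.300e+00 1.053e+02] turn deg [ 0.  -0.1 -0.4]
```

View pics/s1.png

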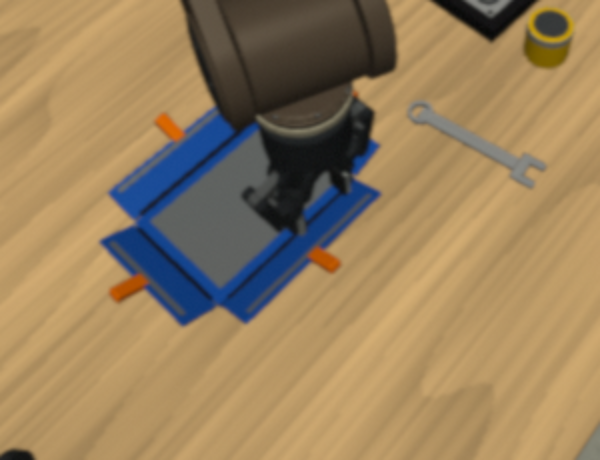

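The view shows the gripper above the far tab, which appears at (322,258) in the crop. I'll descend and grip the tab's sides.

Call:
drive_tool(series=[{"rotation": [0, 0, 0], "offset": [0, 0, 0.035], "hand": 0.05}, {"rotation": [0, 0, 0], "offset": [0, 0, 0.035], "hand": 0.05}, {"rotation": [0, 0, 0], "offset": [0, 0.001, 0.025], "hand": 0.05}, {"rotation": [0, 0, 0], "offset": [0, 0.001, 0.01], "hand": 0.05}, {"rotation": [0, 0, 0], "offset": [0, 0, 0], "hand": 0.01}, {"rotation": [0, 0, 0], "offset": [0, 0, 0], "hand": 0.01}, {"rotation": [0, 0, 0], "offset": [0, 0, 0], "hand": 0.01}, {"rotation": [0, 0, 0], "offset": [0, 0, 0], "hand": 0.01}])

```text
time: 4.03
position: [0.6471, -0.2289, 0.0269]
tool_rot: [0.069, 3.14, -0.0]
force: [-0.5, -0.1, -0.0]
gripper_width: 0.0099
grip_force: 0.0
```

```bash
python3 - <<'E'
from h import *
p,d=manip.capture('scene'); cv2.imwrite('pics/s2.png',cv2.resize(p[200:350,140:340],None,fx=3,fy=3))
p,d=manip.capture('top'); W=cloud('top',d); h=cv2.cvtColor(p,cv2.COLOR_BGR2HSV)
E
```

```text
(no output)
```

View pics/s2.png

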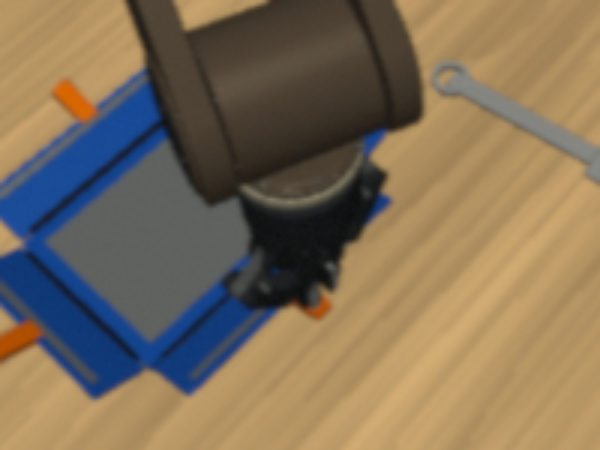

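```bash
python3 - <<'E'
from h import *
p,d=manip.capture('scene'); W=cloud('scene',d); h=cv2.cvtColor(p,cv2.COLOR_BGR2HSV)
c,M=cam('scene')
def proj(P):
    q=M.T@(np.array(P)-c['origin']); return (c['cx']+c['fx']*q[0]/-q[2], c['cy']-c['fy']*q[1]/-q[2])
s,tp,r=pose()
u,v=proj(tp); print('tcp crop px',(u-140)*3,(v-200)*3)
for X in((.625,-.2305,.029),(.654,-.2318,.045)):
    u,v=proj(X); print('tab pred',(u-140)*3,(v-200)*3)
m=(h[...,0]<16)&(h[...,0]>5)&(h[...,1]>190)&(h[...,2]>100)
m[:,:230]=0;m[:280]=0
print(np.c_[np.argwhere(m)[::3],W[m][::3].round(4)])
z=np.load('scene0.npz');W0=cloud('scene',z['d'])
for a,b in((295,238),(300,243),(304,247)): print(W0[a,b])
E
```

```text
tcp crop px 318.2239918566077 307.3202941562778
tab pred 293.4416951036575 289.2515764782789
tab pred 321.1644539544105 304.9165315597175
[[ 2.990e+02  2.470e+02  6.511e-01 -2.285e-01  4.830e-02]
 [ 3.010e+02  2.470e+02  6.539e-01 -2.316e-01  4.770e-02]
 [ 3.020e+02  2.460e+02  6.542e-01 -2.349e-01  4.880e-02]
 [ 3.020e+02  2.490e+02  6.565e-01 -2.288e-01  4.170e-02]
 [ 3.030e+02  2.440e+02  6.568e-01 -2.427e-01  6.080e-02]
 [ 3.030e+02  2.470e+02  6.567e-01 -2.347e-01  4.710e-02]
 [ 3.040e+02  2.440e+02  6.537e-01 -2.406e-01  4.790e-02]
 [ 3.040e+02  2.470e+02  6.565e-01 -2.350e-01  4.250e-02]
 [ 3.050e+02  2.460e+02  6.571e-01 -2.385e-01  4.430e-02]]
[ 0.62583318 -0.22998572  0.03611035]
[ 0.64554953 -0.23485377  0.04645595]
[ 0.65531995 -0.23400249  0.03904351]
```

```bash
python3 - <<'E'
from h import *
p,d=manip.capture('top'); W=cloud('top',d)
a=cv2.resize(p[140:260,310:450],None,fx=4,fy=4)
p2,_=manip.capture('scene'); b=cv2.resize(p2[270:330,200:290],None,fx=5,fy=5,interpolation=cv2.INTER_CUBIC)
b=cv2.convertScaleAbs(b,alpha=2.0,beta=10)
o=np.zeros((800,600,3),np.uint8); o[:480,:560]=a; o[490:790,:450]=b
cv2.imwrite('pics/t2.png',o[:,:600])
E
```

```text
(no output)
```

View pics/t2.png

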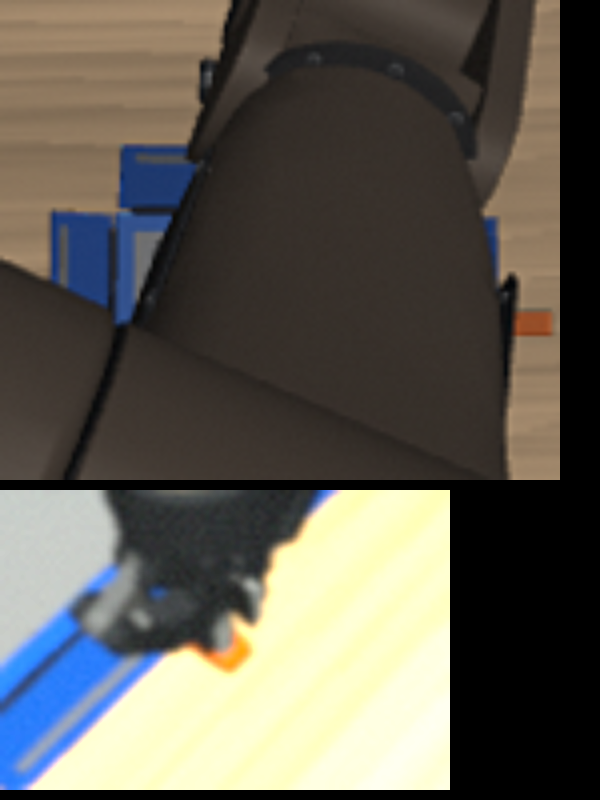

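Call:
drive_tool(series=[{"rotation": [0, 0, 0], "offset": [0, 0, 0], "hand": 0.0}, {"rotation": [0, 0, 0], "offset": [0, 0, 0], "hand": 0.0}, {"rotation": [0, 0, 0], "offset": [0, 0, 0], "hand": 0.0}])

```text
time: 4.65
position: [0.6469, -0.2288, 0.0263]
tool_rot: [-0.069, -3.141, -0.0]
force: [0.2, -0.4, -0.8]
gripper_width: -0.0001
grip_force: 0.0
```

```bash
python3 - <<'E'
from h import *
def ray(n,u,v):
    c,M=cam(n); d=M@np.array([(u-c['cx'])/c['fx'],-(v-c['cy'])/c['fy'],-1]); return np.array(c['origin']),d
def tri(a,b):
    (o1,d1),(o2,d2)=ray('top',*a),ray('scene',*b)
    t=np.linalg.lstsq(np.c_[d1,-d2],o2-o1,rcond=None)[0]
    A,B=o1+t[0]*d1,o2+t[1]*d2; return ((A+B)/2).round(4),np.linalg.norm(A-B).round(4)
cen={}
for n in('top','scene'):
    z=np.load(n+'0.npz');p=z['p']; h=cv2.cvtColor(p,cv2.COLOR_BGR2HSV)
    m=((h[...,0]<14)&(h[...,0]>4)&(h[...,1]>165)&(h[...,2]>70)).astype(np.uint8)
    k,l,st,c=cv2.connectedComponentsWithStats(m)
    for i in range(1,k):
        if 30<st[i,4]<200: print(n,c[i].round(1),st[i])
    cen[n]=[c[i] for i in range(1,k) if 30<st[i,4]<200]
for a in cen['top']:
  for b in cen['scene']:
    P,e=tri(a,b)
    if e<.006 and abs(P[2])<.08: print(a.round(1),b.round(1),P,e)
d=np.load('top0.npz')['d']; W=cloud('top',d)
for a in cen['top']: print(a, W[int(a[1]),int(a[0])])
E
```

```text
top [378.7 171.7] [376 165   6  14  74]
top [317.4 218.5] [311 216  14   6  81]
top [439.5 220.6] [432 218  16   6  94]
top [377.7 269.3] [375 263   6  14  74]
scene [251.5 220.4] [245 214  14  14  48]
scene [164.6 233.5] [158 227  14  13  40]
scene [241.4 299.1] [234 294  16  12  86]
scene [143.8 313.4] [135 307  19  14 119]
[378.7 171.7] [241.4 299.1] [ 0.6377 -0.2317  0.0352] 0.0008
[317.4 218.5] [251.5 220.4] [ 0.5183 -0.0664  0.0332] 0.0001
[439.5 220.6] [143.8 313.4] [ 0.5043 -0.3831  0.0367] 0.0015
[377.7 269.3] [164.6 233.5] [ 0.3815 -0.2202  0.026 ] 0.0012
[378.7027027  171.66216216] [ 0.63916873 -0.22892455  0.03909329]
[317.43209877 218.5308642 ] [ 0.51979041 -0.06524808  0.03328559]
[439.5        220.55319149] [ 0.50618494 -0.38091316  0.03791436]
[377.7027027  269.33783784] [ 0.38273839 -0.21814467  0.0250242 ]
```

Call:
drive_tool(series=[{"rotation": [0, 0, 0], "offset": [0, 0, -0.05], "hand": 0.0}, {"rotation": [0, 0, 0], "offset": [0, 0, -0.05], "hand": 0.05}, {"rotation": [0, 0, 0], "offset": [0, 0, 0], "hand": 0.05}, {"rotation": [0, 0, 0], "offset": [0, 0, 0], "hand": 0.05}])

```text
time: 5.15
position: [0.6465, -0.2286, 0.1258]
tool_rot: [-0.069, -3.14, -0.0]
force: [-0.9, 0.2, -0.3]
gripper_width: 0.05
grip_force: 0.0
```

```bash
cat >> h.py <<'E'
def orange(n,p):
    h=cv2.cvtColor(p,cv2.COLOR_BGR2HSV)
    m=((h[...,0]<14)&(h[...,0]>4)&(h[...,1]>165)&(h[...,2]>70)).astype(np.uint8)
    k,l,st,c=cv2.connectedComponentsWithStats(m)
    return [(c[i].round(1),st[i,4],l==i) for i in range(1,k) if 15<st[i,4]<250]
E
python3 - <<'E'
from h import *
s,p,r=pose();print(p)
p,d=manip.capture('scene'); W=cloud('scene',d)
for c,a,m in orange('scene',p): print(c,a,np.nanmedian(W[m],0).round(4))
b=cv2.resize(p[220:340,160:320],None,fx=5,fy=5,interpolation=cv2.INTER_CUBIC)
cv2.imwrite('pics/s3.png',cv2.convertScaleAbs(b,alpha=1.6,beta=10))
E
```

```text
[ 0.64654675 -0.22862622  0.12582073]
[164.5 233.6] 43 [ 0.3848 -0.2219  0.0293]
[241.7 299.3] 58 [ 0.6405 -0.233   0.0412]
[144.4 313.1] 75 [ 0.5069 -0.3802  0.0397]
```

View pics/s3.png

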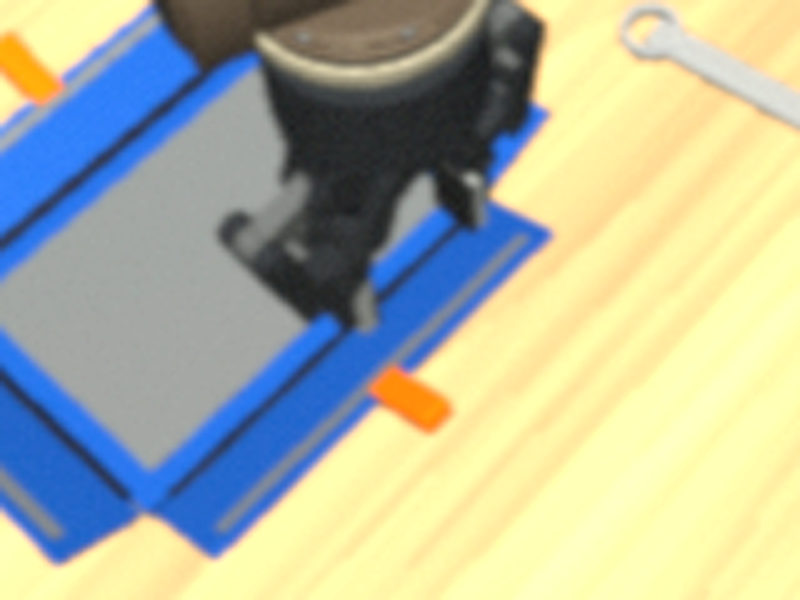

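```bash
cat >> h.py <<'E'
def proj(n,P):
    c,M=cam(n); q=M.T@(np.array(P)-c['origin']); return np.array([c['cx']+c['fx']*q[0]/-q[2], c['cy']-c['fy']*q[1]/-q[2]])
E
python3 - <<'E'
from h import *
s,tp,r=pose()
for dz in(0,.005,.01,.0187): print(dz,((proj('scene',tp+[0,0,dz])-[160,220])*5).round(0))
for sy in(-.025,.025): print('pads',[((proj('scene',r.apply([0,sy,-dz])+tp)-[160,220])*5).round(0).tolist() for dz in(0,.006,.0187)])
p,d=manip.capture('scene'); W=cloud('scene',d)
for (a,b) in((368,318),(366,300),(476,215),(470,200)): print(W[220+b//5,160+a//5].round(4))
E
```

```text
0 [413. 302.]
0.005 [412. 296.]
0.01 [411. 290.]
0.0187 [410. 279.]
pads [[367.0, 346.0], [366.0, 339.0], [363.0, 323.0]]
pads [[458.0, 259.0], [457.0, 252.0], [455.0, 236.0]]
[ 0.6556 -0.2596  0.1726]
[ 0.6569 -0.2594  0.1855]
[ 0.6579 -0.202   0.1697]
[ 0.6573 -0.2032  0.1818]
```

Call:
drive_tool(series=[{"rotation": [0, 0, 0], "offset": [0, 0, 0], "hand": 0.0}, {"rotation": [0, 0, 0], "offset": [0, 0, 0], "hand": 0.0}, {"rotation": [0, 0, 0], "offset": [0, 0, 0], "hand": 0.0}, {"rotation": [0, 0, 0], "offset": [0, 0, 0], "hand": 0.0}])

```text
time: 5.75
position: [0.6469, -0.2288, 0.1262]
tool_rot: [-0.069, -3.141, -0.0]
force: [-1.1, -0.0, -0.1]
gripper_width: -0.0001
grip_force: 0.0
```

```bash
python3 - <<'E'
from h import *
s,tp,r=pose(); print(tp,s['gripper_width'])
p,d=manip.capture('scene'); W=cloud('scene',d); np.savez('shut.npz',p=p,d=d)
for dz in(0,.0187): print(dz,((proj('scene',tp+[0,0,dz])-[200,240])*8).round(0))
x,y,z=[W[...,i] for i in range(3)]
m=(abs(x-tp[0])<.05)&(abs(y-tp[1])<.06)&(z>.06)&(z<.24)
for lo in np.arange(.06,.24,.01):
    k=m&(z>=lo)&(z<lo+.01)
    if k.sum(): print(lo.round(2),k.sum(),'x',np.nanpercentile(x[k],[5,50,95]).round(3),'y',np.percentile(y[k],[5,50,95]).round(3))
b=cv2.resize(p[240:315,200:290],None,fx=8,fy=8,interpolation=cv2.INTER_CUBIC)
cv2.imwrite('pics/s4.png',cv2.convertScaleAbs(b,alpha=2,beta=20))
E
```

```text
[ 0.64688367 -0.22880354  0.12618106] -0.0001431773993770986
0 [342. 323.]
0.0187 [336. 287.]
0.16 27 x [0.648 0.657 0.658] y [-0.242 -0.235 -0.22 ]
0.17 38 x [0.651 0.654 0.658] y [-0.244 -0.234 -0.218]
0.18 25 x [0.651 0.656 0.658] y [-0.244 -0.237 -0.226]
0.19 24 x [0.653 0.657 0.659] y [-0.244 -0.23  -0.223]
0.2 79 x [0.65  0.658 0.66 ] y [-0.259 -0.237 -0.203]
0.21 132 x [0.638 0.655 0.66 ] y [-0.266 -0.251 -0.196]
0.22 114 x [0.653 0.659 0.664] y [-0.273 -0.227 -0.188]
0.23 112 x [0.654 0.66  0.664] y [-0.282 -0.234 -0.18 ]
```

View pics/s4.png

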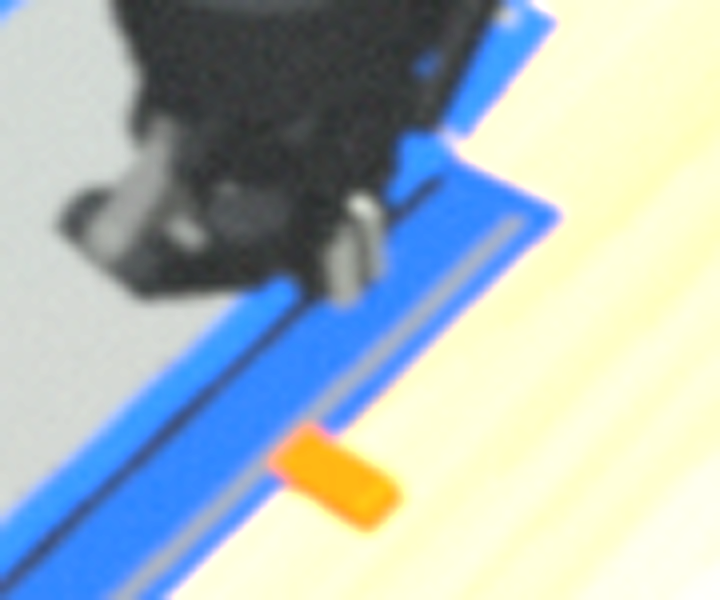

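The fingertips at a reported z of 0.126 image at about 0.155, with the tip at crop (350,300). So the real tips sit roughly 28 mm above the reported TCP, and the first close passed over the tab. I'll go lower.

Call:
drive_tool(series=[{"rotation": [0, 0, 0], "offset": [0, -0.0025, 0.03], "hand": 0.05}, {"rotation": [0, 0, 0], "offset": [0, 0, 0.03], "hand": 0.05}, {"rotation": [0, 0, 0], "offset": [0, 0, 0.03], "hand": 0.05}, {"rotation": [0, 0, 0], "offset": [0, 0, 0.02], "hand": 0.05}, {"rotation": [0, 0, 0], "offset": [0, 0, 0.014], "hand": 0.05}, {"rotation": [0, 0, 0], "offset": [0, 0, 0.006], "hand": 0.05}, {"rotation": [0, 0, 0], "offset": [0, 0, 0], "hand": 0.05}])

```text
time: 6.68
position: [0.647, -0.2313, -0.0035]
tool_rot: [0.069, 3.141, -0.0]
force: [0.0, 0.2, -0.1]
gripper_width: 0.0499
grip_force: 0.0
```

Call:
drive_tool(series=[{"rotation": [0, 0, 0], "offset": [0, 0, 0], "hand": 0.0}, {"rotation": [0, 0, 0], "offset": [0, 0, 0], "hand": 0.0}, {"rotation": [0, 0, 0], "offset": [0, 0, 0], "hand": 0.0}, {"rotation": [0, 0, 0], "offset": [0, 0, 0], "hand": 0.0}])

```text
time: 7.18
position: [0.6473, -0.2321, -0.003]
tool_rot: [0.069, 3.139, -0.002]
force: [-0.5, -5.6, 3.3]
gripper_width: 0.0144
grip_force: 59.6
```

Call:
drive_tool(series=[{"rotation": [0, 0, 0], "offset": [0.0035, 0, -0.0072], "hand": 0.0}, {"rotation": [0, 0, 0], "offset": [0.0043, 0, -0.0068], "hand": 0.0}, {"rotation": [0, 0, 0], "offset": [0.005, 0, -0.0062], "hand": 0.0}, {"rotation": [0, 0, 0], "offset": [0.0057, 0, -0.0055], "hand": 0.0}, {"rotation": [0, 0, 0], "offset": [0, 0, 0], "hand": 0.0}])

```text
time: 7.8
position: [0.6266, -0.2311, 0.0208]
tool_rot: [-0.069, -3.138, -0.0]
force: [-3.4, -8.0, -10.2]
gripper_width: 0.0145
grip_force: 59.7
```

Call:
drive_tool(series=[{"rotation": [0, 0, 0], "offset": [0.0064, 0, -0.0049], "hand": 0.0}, {"rotation": [0, 0, 0], "offset": [0.0069, 0, -0.0041], "hand": 0.0}, {"rotation": [0, 0, 0], "offset": [0.0074, 0, -0.0032], "hand": 0.0}, {"rotation": [0, 0, 0], "offset": [0.0077, 0, -0.0023], "hand": 0.0}, {"rotation": [0, 0, 0], "offset": [0, 0, 0], "hand": 0.0}])

```text
time: 8.43
position: [0.5989, -0.2299, 0.0353]
tool_rot: [-0.069, -3.139, 0.0]
force: [-0.2, -8.4, -12.9]
gripper_width: 0.0139
grip_force: 58.9
```

Call:
drive_tool(series=[{"rotation": [0, 0, 0], "offset": [0.0079, 0, -0.001], "hand": 0.0}, {"rotation": [0, 0, 0], "offset": [0.008, 0, 0], "hand": 0.0}, {"rotation": [0, 0, 0], "offset": [0.002, 0, 0], "hand": 0.0}, {"rotation": [0, 0, 0], "offset": [0, 0, 0], "hand": 0.0}])

```text
time: 8.93
position: [0.5828, -0.2293, 0.0372]
tool_rot: [0.069, 3.139, -0.002]
force: [4.0, -6.1, -9.1]
gripper_width: 0.0135
grip_force: 58.8
```

Call:
drive_tool(series=[{"rotation": [0, 0, 0], "offset": [0.004, 0, 0], "hand": 0.0}, {"rotation": [0, 0, 0], "offset": [0, 0, 0], "hand": 0.0}])

```text
time: 9.18
position: [0.5786, -0.2291, 0.0372]
tool_rot: [0.068, 3.139, -0.002]
force: [4.2, -7.0, -8.7]
gripper_width: 0.0133
grip_force: 58.7
```

Call:
drive_tool(series=[{"rotation": [0, 0, 0], "offset": [0.004, 0, 0], "hand": 0.0}, {"rotation": [0, 0, 0], "offset": [0, 0, 0], "hand": 0.0}, {"rotation": [0, 0, 0], "offset": [0, 0, 0], "hand": 0.0}])

```text
time: 9.55
position: [0.5743, -0.2288, 0.037]
tool_rot: [0.069, 3.14, -0.001]
force: [2.2, -8.0, -8.7]
gripper_width: 0.0123
grip_force: 58.4
```

```bash
python3 - <<'E'
from h import *
p,d=manip.capture('scene'); W=cloud('scene',d)
for c,a,m in orange('scene',p): print(c,a,np.nanmedian(W[m],0).round(4))
b=cv2.resize(p[205:330,130:290],None,fx=5,fy=4.8,interpolation=cv2.INTER_CUBIC)
cv2.imwrite('pics/s5.png',cv2.convertScaleAbs(b,alpha=1.6,beta=10))
E
```

```text
[251.4 220.6] 47 [ 0.5162 -0.0692  0.0361]
[164.7 233.6] 45 [ 0.3842 -0.2216  0.0287]
[223.6 277.7] 62 [ 0.5924 -0.2318  0.0758]
[144.1 313.1] 100 [ 0.5058 -0.3835  0.0404]
```

View pics/s5.png

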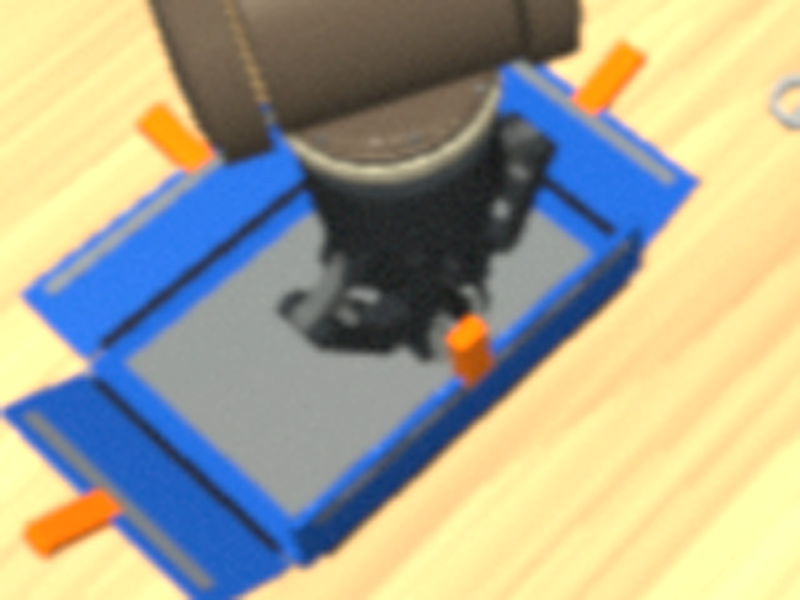

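Call:
drive_tool(series=[{"rotation": [0, 0, 0], "offset": [0, 0, 0], "hand": 0.04}, {"rotation": [0, 0, 0], "offset": [0, 0, 0], "hand": 0.04}, {"rotation": [0, 0, 0], "offset": [0, 0, -0.05], "hand": 0.04}, {"rotation": [0, 0, 0], "offset": [0, 0, -0.05], "hand": 0.05}, {"rotation": [0, 0, 0], "offset": [0, 0, 0], "hand": 0.05}])

```text
time: 10.22
position: [0.5756, -0.2285, 0.1415]
tool_rot: [0.068, 3.135, -0.004]
force: [0.9, 0.8, -0.4]
gripper_width: 0.05
grip_force: 0.0
```

```bash
cat >> h.py <<'E'
def frame(W):
    a=np.radians(YAW); A=np.array([[np.cos(a),np.sin(a)],[-np.sin(a),np.cos(a)]])
    Q=W.copy(); Q[...,:2]=(W[...,:2]-C)@A.T; return Q
def tri(a,b):
    def ray(n,u,v):
        c,M=cam(n); return np.array(c['origin']),M@np.array([(u-c['cx'])/c['fx'],-(v-c['cy'])/c['fy'],-1])
    (o1,d1),(o2,d2)=ray('top',*a),ray('scene',*b)
    t=np.linalg.lstsq(np.c_[d1,-d2],o2-o1,rcond=None)[0]
    A,B=o1+t[0]*d1,o2+t[1]*d2; return (A+B)/2,np.linalg.norm(A-B)
def tabs():
    P={n:manip.capture(n) for n in('top','scene')}
    F=frame(cloud('scene',P['scene'][1]))
    for n in P:
        G=frame(cloud(n,P[n][1]))
        for c,a,m in orange(n,P[n][0]):
            q=G[m]; print(n,c,a,'case frame mm',(np.nanpercentile(q,[10,50,90],axis=0)*1000).round(0).tolist())
    return P
E
python3 - <<'E'
from h import *
P=tabs(); p,d=P['scene']; F=frame(cloud('scene',d)); h=cv2.cvtColor(p,cv2.COLOR_BGR2HSV)
m=(h[...,0]>100)&(h[...,0]<125)&(h[...,1]>150)&(F[...,0]>.06)&(F[...,0]<.12)&(abs(F[...,1])<.09)
for lo in range(0,60,6):
    k=m&(F[...,2]*1000>=lo)&(F[...,2]*1000<lo+6)
    if k.sum(): print(lo,k.sum(),(np.percentile(F[k][:,0],[10,50,90])*1000).round(1))
E
```

```text
top [317.4 218.5] 81 case frame mm [[-6.0, 144.0, 30.0], [-0.0, 159.0, 36.0], [7.0, 173.0, 41.0]]
scene [251.5 220.3] 46 case frame mm [[-5.0, 141.0, 30.0], [-1.0, 158.0, 36.0], [9.0, 172.0, 43.0]]
scene [165.  233.6] 38 case frame mm [[-143.0, -9.0, 25.0], [-125.0, -1.0, 29.0], [-112.0, 4.0, 35.0]]
scene [223.7 277.9] 57 case frame mm [[76.0, -10.0, 57.0], [81.0, -3.0, 75.0], [82.0, 3.0, 88.0]]
scene [144.6 313. ] 95 case frame mm [[-5.0, -173.0, 34.0], [3.0, -157.0, 41.0], [8.0, -144.0, 48.0]]
6 1 [76.6 76.6 76.6]
12 58 [76.5 77.3 78. ]
18 82 [76.8 77.5 78.4]
24 84 [77.  77.8 78.4]
30 84 [77.2 78.  78.9]
36 30 [78.1 78.5 79.1]
42 3 [77.  77.1 77.7]
48 78 [76.5 78.2 79.3]
54 88 [76.5 78.1 79.5]
```

```bash
python3 - <<'E'
from h import *
w=world(-.137,0.0); print(w,np.hypot(*w)); to(*w,.141+.0187,87.54)
arc(.22,n=10,r=64)
E
```

```text
[ 0.37412626 -0.2191197 ] 0.43357109791877474
off mm [200.   -0.   -3.4] turn deg [-0.  0. -0.]
inward [2.5 3.5 4.6 5.5 6.4 7.1 7.7 8.2 8.5 8.6] up [8.3 7.9 7.3 6.6 5.8 4.9 3.9 2.9 1.7 0.6]
```

Call:
drive_tool(series=[{"rotation": [0, 0, 0], "offset": [0.04, 0, 0], "hand": 0.05}, {"rotation": [0, 0, 0], "offset": [0.05, 0, 0], "hand": 0.05}, {"rotation": [0, 0, 0], "offset": [0.05, 0, 0], "hand": 0.05}, {"rotation": [0, 0, 0], "offset": [0.04, 0, 0], "hand": 0.05}, {"rotation": [0, 0, 0], "offset": [0.02, -0.001, 0], "hand": 0.05}, {"rotation": [0, 0, 0], "offset": [0, 0, 0.04], "hand": 0.05}, {"rotation": [0, 0, 0], "offset": [0, 0, 0.04], "hand": 0.05}, {"rotation": [0, 0, 0], "offset": [0, 0, 0.035], "hand": 0.05}, {"rotation": [0, 0, 0], "offset": [0, 0, 0.025], "hand": 0.05}, {"rotation": [0, 0, 0], "offset": [0, 0, 0.01], "hand": 0.05}, {"rotation": [0, 0, 0], "offset": [0, 0, 0], "hand": 0.05}])

```text
time: 11.7
position: [0.3738, -0.22, -0.0131]
tool_rot: [-0.069, -3.139, -0.002]
force: [0.2, 0.5, -0.1]
gripper_width: 0.0502
grip_force: 0.0
```

Call:
drive_tool(series=[{"rotation": [0, 0, 0], "offset": [0, 0, 0], "hand": 0.0}, {"rotation": [0, 0, 0], "offset": [0, 0, 0], "hand": 0.0}, {"rotation": [0, 0, 0], "offset": [0, 0, 0], "hand": 0.0}, {"rotation": [0, 0, 0], "offset": [0, 0, 0], "hand": 0.0}])

```text
time: 12.2
position: [0.3743, -0.2202, -0.0121]
tool_rot: [0.069, 3.14, -0.0]
force: [1.8, 5.6, 4.9]
gripper_width: 0.0142
grip_force: 62.3
```

Call:
drive_tool(series=[{"rotation": [0, 0, 0], "offset": [-0.0025, 0, -0.0083], "hand": 0.0}, {"rotation": [0, 0, 0], "offset": [-0.0035, 0, -0.0079], "hand": 0.0}, {"rotation": [0, 0, 0], "offset": [-0.0046, 0, -0.0073], "hand": 0.0}, {"rotation": [0, 0, 0], "offset": [-0.0055, 0, -0.0066], "hand": 0.0}, {"rotation": [0, 0, 0], "offset": [-0.0064, 0, -0.0058], "hand": 0.0}, {"rotation": [0, 0, 0], "offset": [-0.0071, 0, -0.0049], "hand": 0.0}, {"rotation": [0, 0, 0], "offset": [0, 0, 0], "hand": 0.0}])

```text
time: 13.08
position: [0.4041, -0.2214, 0.0284]
tool_rot: [0.069, 3.141, 0.0]
force: [2.4, 3.5, -10.8]
gripper_width: 0.0137
grip_force: 58.9
```

Call:
drive_tool(series=[{"rotation": [0, 0, 0], "offset": [-0.0077, 0, -0.0039], "hand": 0.0}, {"rotation": [0, 0, 0], "offset": [-0.0082, 0, -0.0029], "hand": 0.0}, {"rotation": [0, 0, 0], "offset": [-0.0085, 0, -0.0017], "hand": 0.0}, {"rotation": [0, 0, 0], "offset": [-0.0086, 0, -0.0006], "hand": 0.0}, {"rotation": [0, 0, 0], "offset": [-0.004, 0, 0], "hand": 0.0}, {"rotation": [0, 0, 0], "offset": [-0.003, 0, 0], "hand": 0.0}, {"rotation": [0, 0, 0], "offset": [0, 0, 0], "hand": 0.0}])

```text
time: 13.95
position: [0.4444, -0.2233, 0.0382]
tool_rot: [0.068, 3.14, -0.0]
force: [-2.4, 6.6, 4.9]
gripper_width: 0.0113
grip_force: 58.0
```

Call:
drive_tool(series=[{"rotation": [0, 0, 0], "offset": [0, 0, 0], "hand": 0.04}, {"rotation": [0, 0, 0], "offset": [0, 0, 0], "hand": 0.04}, {"rotation": [0, 0, 0], "offset": [0, 0, -0.05], "hand": 0.04}, {"rotation": [0, 0, 0], "offset": [0, 0, -0.05], "hand": 0.05}, {"rotation": [0, 0, 0], "offset": [-0.0166, 0.0423, 0], "hand": 0.05}, {"rotation": [0, 0, 0], "offset": [-0.0166, 0.0423, 0], "hand": 0.05}, {"rotation": [0, 0, 0], "offset": [-0.0166, 0.0423, 0], "hand": 0.05}, {"rotation": [0, 0, 0], "offset": [-0.0166, 0.0423, 0], "hand": 0.05}, {"rotation": [0, 0, 10], "offset": [0, 0, 0], "hand": 0.05}, {"rotation": [0, 0, 10], "offset": [0, 0, 0], "hand": 0.05}, {"rotation": [0, 0, 10], "offset": [0, 0, 0], "hand": 0.05}])

```text
time: 15.32
position: [0.5181, -0.0573, 0.1378]
tool_rot: [0.887, 3.012, 0.0]
force: [0.9, 0.6, 0.3]
gripper_width: 0.0504
grip_force: 0.0
```

Call:
drive_tool(series=[{"rotation": [0, 0, 10], "offset": [0, 0, 0], "hand": 0.05}, {"rotation": [0, 0, 10], "offset": [0, 0, 0], "hand": 0.05}, {"rotation": [0, 0, 10], "offset": [0, 0, 0], "hand": 0.05}, {"rotation": [0, 0, 10], "offset": [0, 0, 0], "hand": 0.05}, {"rotation": [0, 0, 10], "offset": [0, 0, 0], "hand": 0.05}, {"rotation": [0, 0, 10], "offset": [0, 0, 0], "hand": 0.05}, {"rotation": [0, 0, 0], "offset": [0, 0, 0], "hand": 0.05}, {"rotation": [0, 0, 0], "offset": [0, 0, 0], "hand": 0.05}])

```text
time: 16.32
position: [0.5177, -0.0574, 0.1376]
tool_rot: [2.265, 2.176, 0.001]
force: [0.8, 0.6, 0.7]
gripper_width: 0.05
grip_force: 0.0
```

```bash
python3 - <<'E'
from h import *
P=tabs(); p,d=P['top']; F=frame(cloud('top',d)); h=cv2.cvtColor(p,cv2.COLOR_BGR2HSV)
m=(h[...,0]>100)&(h[...,0]<125)&(h[...,1]>150)&(F[...,0]<-.06)&(F[...,0]>-.12)&(abs(F[...,1])<.09)
for lo in range(0,60,10):
    k=m&(F[...,2]*1000>=lo)&(F[...,2]*1000<lo+10)
    if k.sum(): print(lo,k.sum(),(np.percentile(F[k][:,0],[10,50,90])*1000).round(1))
w=world(0,.1675); to(*w,.035,-2.46); arc(.34,r=66)
print(manip.get_state()['joints'].round(2))
E
```

```text
top [439.5 220.6] 94 case frame mm [[-6.0, -170.0, 32.0], [-1.0, -156.0, 39.0], [7.0, -143.0, 46.0]]
top [381.3 251.3] 25 case frame mm [[-85.0, -4.0, 73.0], [-82.0, 1.0, 85.0], [-76.0, 5.0, 87.0]]
scene [251.5 220.4] 48 case frame mm [[-4.0, 141.0, 29.0], [-0.0, 158.0, 36.0], [9.0, 172.0, 43.0]]
scene [174.7 235.6] 76 case frame mm [[-83.0, -9.0, 55.0], [-77.0, -3.0, 74.0], [-74.0, 3.0, 87.0]]
scene [223.7 278. ] 56 case frame mm [[76.0, -10.0, 56.0], [81.0, -3.0, 75.0], [82.0, 3.0, 88.0]]
scene [144.3 313.2] 103 case frame mm [[-5.0, -173.0, 34.0], [3.0, -157.0, 41.0], [8.0, -144.0, 48.0]]
0 121 [-69.5 -64.9 -61.1]
10 113 [-71.9 -67.7 -61.3]
20 24 [-73.4 -72.9 -72.3]
30 1 [-73.9 -73.9 -73.9]
40 9 [-80.4 -79.7 -78.4]
50 75 [-80.2 -78.8 -76.9]
off mm [ -0.3   0.6 121.2] turn deg [0.  0.  0.1]
inward [3.2 4.1 4.9 5.7 6.3 6.9 7.4 7.7 8.  8.1] up [7.5 7.  6.5 5.8 5.1 4.3 3.4 2.5 1.5 0.5]
[-0.24  0.43  1.89  0.    0.83 -0.2 ]
```

Call:
drive_tool(series=[{"rotation": [0, 0, 0], "offset": [0, 0, 0.04], "hand": 0.05}, {"rotation": [0, 0, 0], "offset": [0, 0, 0.04], "hand": 0.05}, {"rotation": [0, 0, 0], "offset": [0, 0, 0.035], "hand": 0.05}, {"rotation": [0, 0, 0], "offset": [0, 0, 0.02], "hand": 0.05}, {"rotation": [0, 0, 0], "offset": [0, 0, 0.01], "hand": 0.05}, {"rotation": [0, 0, 0], "offset": [0, 0, 0], "hand": 0.05}, {"rotation": [0, 0, 0], "offset": [0, 0, 0], "hand": 0.0}, {"rotation": [0, 0, 0], "offset": [0, 0, 0], "hand": 0.0}, {"rotation": [0, 0, 0], "offset": [0, 0, 0], "hand": 0.0}, {"rotation": [0, 0, 0], "offset": [0, 0, 0], "hand": 0.0}])

```text
time: 17.68
position: [0.5194, -0.0574, -0.0065]
tool_rot: [2.267, 2.17, 0.004]
force: [6.5, 3.0, 1.4]
gripper_width: 0.0145
grip_force: 59.3
```

Call:
drive_tool(series=[{"rotation": [0, 0, 0], "offset": [-0.0032, 0, -0.0075], "hand": 0.0}, {"rotation": [0, 0, 0], "offset": [-0.0041, 0, -0.007], "hand": 0.0}, {"rotation": [0, 0, 0], "offset": [-0.0049, 0, -0.0065], "hand": 0.0}, {"rotation": [0, 0, 0], "offset": [-0.0057, 0, -0.0058], "hand": 0.0}, {"rotation": [0, 0, 0], "offset": [-0.0063, 0, -0.0051], "hand": 0.0}, {"rotation": [0, 0, 0], "offset": [-0.0069, 0, -0.0043], "hand": 0.0}, {"rotation": [0, 0, 0], "offset": [0, 0, 0], "hand": 0.0}])

```text
time: 18.55
position: [0.5178, -0.0891, 0.029]
tool_rot: [2.268, 2.169, 0.004]
force: [7.4, -1.9, -11.9]
gripper_width: 0.0141
grip_force: 59.1
```

Call:
drive_tool(series=[{"rotation": [0, 0, 0], "offset": [-0.0074, 0, -0.0034], "hand": 0.0}, {"rotation": [0, 0, 0], "offset": [-0.0077, 0, -0.0025], "hand": 0.0}, {"rotation": [0, 0, 0], "offset": [-0.008, 0, -0.0015], "hand": 0.0}, {"rotation": [0, 0, 0], "offset": [-0.0081, 0, -0.0005], "hand": 0.0}, {"rotation": [0, 0, 0], "offset": [-0.003, 0, 0], "hand": 0.0}, {"rotation": [0, 0, 0], "offset": [-0.003, 0, 0], "hand": 0.0}, {"rotation": [0, 0, 0], "offset": [0, 0, 0], "hand": 0.0}])

```text
time: 19.42
position: [0.5162, -0.1258, 0.0371]
tool_rot: [2.267, 2.17, 0.004]
force: [7.9, 1.8, -6.7]
gripper_width: 0.0135
grip_force: 58.5
```

Call:
drive_tool(series=[{"rotation": [0, 0, 0], "offset": [0, 0, 0], "hand": 0.04}, {"rotation": [0, 0, 0], "offset": [0, 0, 0], "hand": 0.04}, {"rotation": [0, 0, 0], "offset": [0, 0, -0.05], "hand": 0.04}, {"rotation": [0, 0, 0], "offset": [0, 0, -0.05], "hand": 0.05}, {"rotation": [0, 0, 0], "offset": [-0.045, 0, 0], "hand": 0.05}, {"rotation": [0, 0, 0], "offset": [-0.055, 0, 0], "hand": 0.05}, {"rotation": [0, 0, 0], "offset": [-0.055, 0, 0], "hand": 0.05}, {"rotation": [0, 0, 0], "offset": [-0.055, 0, 0], "hand": 0.05}, {"rotation": [0, 0, 0], "offset": [-0.045, 0, 0], "hand": 0.05}, {"rotation": [0, 0, 0], "offset": [-0.012, 0, 0], "hand": 0.05}, {"rotation": [0, 0, 0], "offset": [0, 0, 0], "hand": 0.05}, {"rotation": [0, 0, 0], "offset": [0, 0, 0], "hand": 0.05}])

```text
time: 20.92
position: [0.5029, -0.3909, 0.1366]
tool_rot: [-2.268, -2.173, -0.0]
force: [-0.6, 0.1, 0.1]
gripper_width: 0.0503
grip_force: 0.0
```

```bash
python3 - <<'E'
from h import *
w=world(-.001,-.166); to(*w,-.005+.0187,-2.46); arc(.40,r=66)
E
```

```text
off mm [  0.   -0.  141.6] turn deg [-0. -0.  0.]
inward [3.4 4.2 4.9 5.6 6.2 6.7 7.1 7.4 7.6 7.7] up [6.9 6.5 5.9 5.3 4.6 3.9 3.1 2.2 1.3 0.5]
```

Call:
drive_tool(series=[{"rotation": [0, 0, 0], "offset": [0, 0, 0.04], "hand": 0.05}, {"rotation": [0, 0, 0], "offset": [0, 0, 0.04], "hand": 0.05}, {"rotation": [0, 0, 0], "offset": [0, 0, 0.035], "hand": 0.05}, {"rotation": [0, 0, 0], "offset": [0, 0, 0.02], "hand": 0.05}, {"rotation": [0, 0, 0], "offset": [0, 0, 0.007], "hand": 0.05}, {"rotation": [0, 0, 0], "offset": [0, 0, 0], "hand": 0.05}, {"rotation": [0, 0, 0], "offset": [0, 0, 0], "hand": 0.0}, {"rotation": [0, 0, 0], "offset": [0, 0, 0], "hand": 0.0}, {"rotation": [0, 0, 0], "offset": [0, 0, 0], "hand": 0.0}, {"rotation": [0, 0, 0], "offset": [0, 0, 0], "hand": 0.0}])

```text
time: 22.18
position: [0.5043, -0.3928, -0.0044]
tool_rot: [2.267, 2.17, 0.001]
force: [6.3, -0.1, 1.4]
gripper_width: 0.0151
grip_force: 59.0
```

Call:
drive_tool(series=[{"rotation": [0, 0, 0], "offset": [0.0034, 0, -0.0069], "hand": 0.0}, {"rotation": [0, 0, 0], "offset": [0.0042, 0, -0.0065], "hand": 0.0}, {"rotation": [0, 0, 0], "offset": [0.0049, 0, -0.0059], "hand": 0.0}, {"rotation": [0, 0, 0], "offset": [0.0056, 0, -0.0053], "hand": 0.0}, {"rotation": [0, 0, 0], "offset": [0.0062, 0, -0.0046], "hand": 0.0}, {"rotation": [0, 0, 0], "offset": [0.0067, 0, -0.0039], "hand": 0.0}, {"rotation": [0, 0, 0], "offset": [0, 0, 0], "hand": 0.0}])

```text
time: 23.05
position: [0.5056, -0.361, 0.0275]
tool_rot: [2.267, 2.171, 0.002]
force: [10.8, 0.4, -11.4]
gripper_width: 0.0143
grip_force: 59.2
```

Call:
drive_tool(series=[{"rotation": [0, 0, 0], "offset": [0.0071, 0, -0.0031], "hand": 0.0}, {"rotation": [0, 0, 0], "offset": [0.0074, 0, -0.0022], "hand": 0.0}, {"rotation": [0, 0, 0], "offset": [0.0076, 0, -0.0013], "hand": 0.0}, {"rotation": [0, 0, 0], "offset": [0.0077, 0, -0.0005], "hand": 0.0}, {"rotation": [0, 0, 0], "offset": [0.003, 0, 0], "hand": 0.0}, {"rotation": [0, 0, 0], "offset": [0.003, 0, 0], "hand": 0.0}, {"rotation": [0, 0, 0], "offset": [0, 0, 0], "hand": 0.0}])

```text
time: 23.92
position: [0.5073, -0.327, 0.0354]
tool_rot: [2.266, 2.169, 0.001]
force: [6.7, -4.9, -5.6]
gripper_width: 0.0148
grip_force: 58.6
```

Call:
drive_tool(series=[{"rotation": [0, 0, 0], "offset": [0, 0, 0], "hand": 0.04}, {"rotation": [0, 0, 0], "offset": [0, 0, 0], "hand": 0.04}, {"rotation": [0, 0, 0], "offset": [0, 0, -0.05], "hand": 0.04}, {"rotation": [0, 0, 0], "offset": [0, 0, -0.06], "hand": 0.05}, {"rotation": [0, 0, 0], "offset": [0.0, 0, -0.03], "hand": 0.05}])

```text
time: 24.55
position: [0.5061, -0.3258, 0.178]
tool_rot: [2.267, 2.17, 0.001]
force: [0.2, -0.4, -0.4]
gripper_width: 0.0499
grip_force: 0.0
```

Call:
drive_tool(series=[{"rotation": [0, 0, 0], "offset": [0.047, -0.0071, 0], "hand": 0.06}, {"rotation": [0, 0, 0], "offset": [0.052, -0.0071, 0], "hand": 0.06}, {"rotation": [0, 0, 0], "offset": [0.052, -0.0071, 0], "hand": 0.06}, {"rotation": [0, 0, 0], "offset": [0.052, -0.0071, 0], "hand": 0.06}, {"rotation": [0, 0, 0], "offset": [0.052, -0.0071, 0], "hand": 0.06}, {"rotation": [0, 0, 0], "offset": [0.052, -0.0071, 0], "hand": 0.06}, {"rotation": [0, 0, 0], "offset": [0.052, -0.0071, 0], "hand": 0.06}, {"rotation": [0, 0, 0], "offset": [0.052, -0.0071, 0], "hand": 0.06}, {"rotation": [0, 0, 0], "offset": [0.052, -0.0071, 0], "hand": 0.06}, {"rotation": [0, 0, 0], "offset": [0.05, -0.0071, 0], "hand": 0.06}, {"rotation": [0, 0, 0], "offset": [0, 0, 0], "hand": 0.06}, {"rotation": [0, 0, 0], "offset": [0, 0, 0], "hand": 0.06}])

```text
time: 26.05
position: [0.457, 0.1899, 0.1748]
tool_rot: [-2.269, -2.173, 0.0]
force: [0.1, 0.6, -0.7]
gripper_width: 0.0603
grip_force: 0.0
```

```bash
python3 - <<'E'
from h import *
s,p,r=pose(); print(p)
P=tabs()
o=np.vstack([cv2.resize(P['top'][0][150:290,290:470],None,fx=3,fy=3),cv2.resize(P['scene'][0][190:340,110:290],None,fx=3,fy=3)])
a=cv2.resize(P['top'][0][160:280,300:460],None,fx=2.5,fy=2.5,interpolation=cv2.INTER_CUBIC); b=cv2.resize(P['scene'][0][200:340,120:280],None,fx=2.5,fy=2.5,interpolation=cv2.INTER_CUBIC)
o=np.zeros((350,800,3),np.uint8); o[:300,:400]=a; o[:350,400:]=b
cv2.imwrite('pics/p1.png',cv2.convertScaleAbs(o,alpha=1.6,beta=10))
for n in P:
    F=frame(cloud(n,P[n][1]))
    x,y,z=[F[...,i]*1000 for i in range(3)]
    rim=(z>47)&(z<60)
    for nm,c,m in(('far',x,rim&(x>60)&(x<100)&(abs(y)<90)&(abs(y)>15)),('near',x,rim&(x<-60)&(x>-100)&(abs(y)<90)&(abs(y)>15)),('left',y,rim&(y>85)&(y<130)&(abs(x)<60)&(abs(x)>15)),('right',y,rim&(y<-85)&(y>-130)&(abs(x)<60)&(abs(x)>15))):
        if m.sum()>5: print(n,nm,m.sum(),np.percentile(c[m],[5,50,95]).round(1))
E
```

```text
[0.45702122 0.18985332 0.17476026]
top [382.4 188.1] 16 case frame mm [[74.0, -7.0, 81.0], [76.0, -2.0, 84.0], [81.0, 5.0, 87.0]]
top [336.3 217.4] 21 case frame mm [[-5.0, 109.0, 84.0], [2.0, 114.0, 85.0], [7.0, 117.0, 87.0]]
top [426.9 219.4] 19 case frame mm [[-6.0, -114.0, 83.0], [1.0, -110.0, 86.0], [6.0, -108.0, 88.0]]
top [381.4 251.5] 23 case frame mm [[-85.0, -4.0, 82.0], [-82.0, 1.0, 84.0], [-78.0, 6.0, 86.0]]
scene [235.9 224.1] 68 case frame mm [[-2.0, 104.0, 59.0], [4.0, 107.0, 77.0], [9.0, 115.0, 88.0]]
scene [174.6 235.3] 84 case frame mm [[-83.0, -8.0, 55.0], [-77.0, -3.0, 74.0], [-75.0, 3.0, 88.0]]
scene [223.6 277.8] 60 case frame mm [[76.0, -10.0, 57.0], [81.0, -3.0, 74.0], [83.0, 3.0, 88.0]]
scene [158.4 291. ] 57 case frame mm [[-1.0, -117.0, 62.0], [7.0, -113.0, 85.0], [9.0, -110.0, 89.0]]
top far 139 [73.9 76.4 79.2]
top near 135 [-80.3 -77.7 -75.1]
top left 84 [105.9 109.1 111.6]
top right 93 [-111.3 -108.5 -106.2]
scene far 262 [74.5 78.1 80.1]
scene near 276 [-81.2 -77.2 -74.6]
scene left 135 [103.2 105.7 109.9]
scene right 108 [-113.9 -111.7 -108. ]
```

View pics/p1.png

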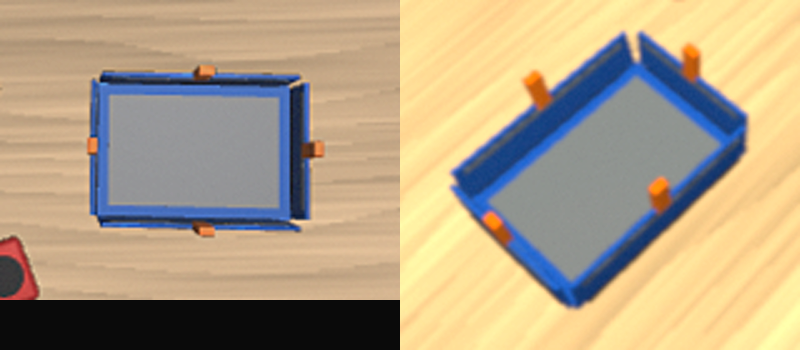

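The panels look upright in both views: tabs at (205,72), (92,146), (315,149) and (205,231) in the top half. The near, left and right tab tops still lean out about 4-5 degrees. I'll nudge them to their stops with shut fingers from outside.

```bash
python3 - <<'E'
from h import *
w=world(0,.142); q=to(*w,.175+.0187,-2.46); 
w=world(0,-.142); to(*w,.175+.0187,-2.46,*q); w=world(-.115,0); print(w,np.hypot(*w));to(*w,.175+.0187,-2.46,*q)
E
```

```text
off mm [-2.693e+02  7.190e+01 -2.000e-01] turn deg [-0.   0.  -0.1]
off mm [-284.    0.    0.] turn deg [0. 0. 0.]
[ 0.39610598 -0.22006398] 0.45313144150412904
off mm [-142. -115.    0.] turn deg [0. 0. 0.]
```

Call:
drive_tool(series=[{"rotation": [0, 0, 0], "offset": [-0.05, 0.0144, 0], "hand": 0.0}, {"rotation": [0, 0, 0], "offset": [-0.055, 0.0144, 0], "hand": 0.0}, {"rotation": [0, 0, 0], "offset": [-0.055, 0.0144, 0], "hand": 0.0}, {"rotation": [0, 0, 0], "offset": [-0.055, 0.0144, 0], "hand": 0.0}, {"rotation": [0, 0, 0], "offset": [-0.054, 0.0144, 0], "hand": 0.0}, {"rotation": [0, 0, 0], "offset": [0, 0, 0.046], "hand": 0.0}, {"rotation": [0, 0, 0], "offset": [0, 0, 0.046], "hand": 0.0}, {"rotation": [0, 0, 0], "offset": [0, 0, 0.046], "hand": 0.0}, {"rotation": [0, 0, 0], "offset": [-0.005, 0, 0], "hand": 0.0}, {"rotation": [0, 0, 0], "offset": [-0.005, 0, 0], "hand": 0.0}, {"rotation": [0, 0, 0], "offset": [-0.003, 0, 0], "hand": 0.0}, {"rotation": [0, 0, 0], "offset": [-0.003, 0, 0], "hand": 0.0}])

```text
time: 27.65
position: [0.5173, -0.0982, 0.038]
tool_rot: [2.268, 2.171, 0.002]
force: [0.7, 1.7, 1.0]
gripper_width: -0.0002
grip_force: 0.7
```

Call:
drive_tool(series=[{"rotation": [0, 0, 0], "offset": [-0.003, 0, 0], "hand": 0.0}, {"rotation": [0, 0, 0], "offset": [0, 0, 0], "hand": 0.0}])

```text
time: 27.9
position: [0.5167, -0.1009, 0.0369]
tool_rot: [2.269, 2.172, 0.0]
force: [0.1, 0.4, 0.6]
gripper_width: 0.0002
grip_force: 0.0
```

Call:
drive_tool(series=[{"rotation": [0, 0, 0], "offset": [-0.002, 0, 0], "hand": 0.0}, {"rotation": [0, 0, 0], "offset": [0, 0, 0], "hand": 0.0}])

```text
time: 28.15
position: [0.5164, -0.1028, 0.0366]
tool_rot: [-2.269, -2.172, 0.0]
force: [0.9, 0.0, 0.6]
gripper_width: 0.0003
grip_force: 0.0
```

Call:
drive_tool(series=[{"rotation": [0, 0, 0], "offset": [-0.002, 0, 0], "hand": 0.0}, {"rotation": [0, 0, 0], "offset": [-0.002, 0, 0], "hand": 0.0}, {"rotation": [0, 0, 0], "offset": [0, 0, 0], "hand": 0.0}])

```text
time: 28.52
position: [0.5163, -0.1051, 0.0367]
tool_rot: [-2.269, -2.171, -0.002]
force: [3.2, 15.6, 3.0]
gripper_width: -0.0001
grip_force: 8.6
```

Call:
drive_tool(series=[{"rotation": [0, 0, 0], "offset": [-0.002, 0, 0], "hand": 0.0}, {"rotation": [0, 0, 0], "offset": [0, 0, 0], "hand": 0.0}])

```text
time: 28.78
position: [0.5162, -0.1054, 0.0367]
tool_rot: [-2.268, -2.17, -0.003]
force: [7.2, 32.3, 3.1]
gripper_width: -0.0002
grip_force: 16.4
```

Call:
drive_tool(series=[{"rotation": [0, 0, 0], "offset": [-0.002, 0, 0], "hand": 0.0}, {"rotation": [0, 0, 0], "offset": [0, 0, 0], "hand": 0.0}])

```text
time: 29.02
position: [0.516, -0.1057, 0.0367]
tool_rot: [-2.267, -2.168, -0.005]
force: [9.6, 48.2, 6.0]
gripper_width: 0.0001
grip_force: 24.2
```

Call:
drive_tool(series=[{"rotation": [0, 0, 0], "offset": [0.02, 0, 0], "hand": 0.0}, {"rotation": [0, 0, 0], "offset": [0, 0, -0.06], "hand": 0.0}, {"rotation": [0, 0, 0], "offset": [0, 0, -0.06], "hand": 0.0}, {"rotation": [0, 0, 0], "offset": [0.05, -0.014, 0], "hand": 0.06}, {"rotation": [0, 0, 0], "offset": [0.055, -0.014, 0], "hand": 0.06}, {"rotation": [0, 0, 0], "offset": [0.055, -0.014, 0], "hand": 0.06}, {"rotation": [0, 0, 0], "offset": [0.055, -0.014, 0], "hand": 0.06}, {"rotation": [0, 0, 0], "offset": [0.055, -0.014, 0], "hand": 0.06}, {"rotation": [0, 0, 0], "offset": [0, 0, 0], "hand": 0.06}, {"rotation": [0, 0, 0], "offset": [0, 0, 0], "hand": 0.06}])

```text
time: 30.28
position: [0.4589, 0.1818, 0.1566]
tool_rot: [2.269, 2.173, -0.0]
force: [0.7, 0.1, -0.0]
gripper_width: 0.0599
grip_force: 0.0
```

```bash
python3 - <<'E'
from h import *
to(.4583,.192,.030+.0187,-3.4)
E
```

```text
off mm [ 10.2  -1.  126.6] turn deg [0.  0.  0.9]
```

Call:
drive_tool(series=[{"rotation": [0, 0, 0], "offset": [0.0102, -0.001, 0.02], "hand": 0.06}, {"rotation": [0, 0, 0.9], "offset": [0, 0, 0.03], "hand": 0.06}, {"rotation": [0, 0, 0], "offset": [0, 0, 0.036], "hand": 0.06}, {"rotation": [0, 0, 0], "offset": [0, 0, 0.03], "hand": 0.06}, {"rotation": [0, 0, 0], "offset": [0, 0, 0.01], "hand": 0.06}, {"rotation": [0, 0, 0], "offset": [0, 0, 0], "hand": 0.06}, {"rotation": [0, 0, 0], "offset": [0, 0, 0], "hand": 0.0}, {"rotation": [0, 0, 0], "offset": [0, 0, 0], "hand": 0.0}, {"rotation": [0, 0, 0], "offset": [0, 0, 0], "hand": 0.0}, {"rotation": [0, 0, 0], "offset": [0, 0, 0], "hand": 0.0}])

```text
time: 31.52
position: [0.4587, 0.1924, 0.0318]
tool_rot: [2.286, 2.154, 0.002]
force: [-2.2, -1.1, 7.2]
gripper_width: 0.0261
grip_force: 58.5
```

Call:
drive_tool(series=[{"rotation": [0, 0, 0], "offset": [0, 0, -0.006], "hand": 0.0}, {"rotation": [0, 0, 0], "offset": [0, 0, -0.012], "hand": 0.0}, {"rotation": [0, 0, 0], "offset": [0, 0, -0.022], "hand": 0.0}, {"rotation": [0, 0, 0], "offset": [0, 0, -0.03], "hand": 0.0}, {"rotation": [0, 0, 0], "offset": [0, 0, -0.03], "hand": 0.0}, {"rotation": [0, 0, 0], "offset": [0, 0, -0.03], "hand": 0.0}, {"rotation": [0, 0, 0], "offset": [0, 0, 0], "hand": 0.0}, {"rotation": [0, 0, 0], "offset": [0, 0, 0], "hand": 0.0}])

```text
time: 32.52
position: [0.4578, 0.1921, 0.1602]
tool_rot: [-2.286, -2.154, 0.001]
force: [0.4, 0.4, -3.5]
gripper_width: 0.0263
grip_force: 59.7
```

```bash
cat >> h.py <<'E'
def tubes():
    for n in('top','scene'):
        p,d=manip.capture(n); W=cloud(n,d); z=W[...,2]
        print(n,'px above tray/bench region z hist:')
E
python3 - <<'E'
from h import *
w=world(-.036,.068); print(w); to(*w,.162+.0187,-2.46)
s,p,r=pose(); pic,d=manip.capture('scene'); W=cloud('scene',d)
x,y,z=[W[...,i] for i in range(3)]
m=(abs(x-p[0])<.06)&(abs(y-p[1])<.06)&(z>.1)&(z<.26)
for lo in np.arange(.1,.24,.01):
    k=m&(z>=lo)&(z<lo+.01)
    if k.sum(): print(lo.round(2),k.sum(),'x',np.percentile(x[k],[2,98]).round(3),'y',np.percentile(y[k],[2,98]).round(3))
E
```

```text
[ 0.47795187 -0.15551748]
off mm [-345.8   40.7   -1.8] turn deg [-0.   0.  -0.9]
0.13 1 x [0.482 0.482] y [0.167 0.167]
0.14 142 x [0.429 0.486] y [0.162 0.215]
0.15 179 x [0.432 0.485] y [0.163 0.217]
0.16 35 x [0.446 0.471] y [0.176 0.197]
0.17 41 x [0.447 0.473] y [0.177 0.195]
0.18 28 x [0.449 0.471] y [0.176 0.189]
0.19 41 x [0.435 0.482] y [0.177 0.187]
0.2 67 x [0.431 0.485] y [0.177 0.194]
0.21 104 x [0.432 0.485] y [0.177 0.2  ]
0.22 57 x [0.435 0.485] y [0.177 0.202]
0.23 70 x [0.417 0.5  ] y [0.176 0.2  ]
```

Call:
drive_tool(series=[{"rotation": [0, 0, -0.9], "offset": [-0.02, 0.0025, 0], "hand": 0.0}, {"rotation": [0, 0, 0], "offset": [-0.045, 0.0055, 0], "hand": 0.0}, {"rotation": [0, 0, 0], "offset": [-0.045, 0.0055, 0], "hand": 0.0}, {"rotation": [0, 0, 0], "offset": [-0.05, 0.0055, 0], "hand": 0.0}, {"rotation": [0, 0, 0], "offset": [-0.05, 0.0055, 0], "hand": 0.0}, {"rotation": [0, 0, 0], "offset": [-0.05, 0.0055, 0], "hand": 0.0}, {"rotation": [0, 0, 0], "offset": [-0.045, 0.0055, 0], "hand": 0.0}, {"rotation": [0, 0, 0], "offset": [-0.03, 0.004, 0], "hand": 0.0}, {"rotation": [0, 0, 0], "offset": [-0.01, 0.001, 0], "hand": 0.0}, {"rotation": [0, 0, 0], "offset": [0, 0, 0], "hand": 0.0}, {"rotation": [0, 0, 0], "offset": [0, 0, 0], "hand": 0.0}])

```text
time: 33.95
position: [0.4832, -0.1532, 0.1604]
tool_rot: [-2.268, -2.173, 0.0]
force: [-0.2, -0.1, -3.4]
gripper_width: 0.0262
grip_force: 59.5
```

```bash
cat >> h.py <<'E'
def held():
    s,p,r=pose(); pic,d=manip.capture('scene'); W=cloud('scene',d)
    x,y,z=[W[...,i] for i in range(3)]
    m=(abs(x-p[0])<.06)&(abs(y-p[1])<.06)&(z>.095)&(z<p[2]+.03)
    print('width',s['gripper_width'],'zmin',np.percentile(z[m],2).round(3) if m.any() else None)
    k=m&(z<np.percentile(z[m],2)+.018); print('flange',np.percentile(x[k],[2,98]).round(3),np.percentile(y[k],[2,98]).round(3))
E
python3 - <<'E'
from h import *
w=world(-.036,.068); print(w); to(*w,.032+.0187,-2.46); held()
E
```

```text
[ 0.47795187 -0.15551748]
off mm [ -2.7  -5.  128.4] turn deg [-0. -0.  0.]
width 0.026219863598828285 zmin 0.143
flange [0.455 0.511] [-0.182 -0.128]
```

Call:
drive_tool(series=[{"rotation": [0, 0, 0], "offset": [-0.0027, -0.005, 0], "hand": 0.0}, {"rotation": [0, 0, 0], "offset": [0, 0, 0.025], "hand": 0.0}, {"rotation": [0, 0, 0], "offset": [0, 0, 0.035], "hand": 0.0}, {"rotation": [0, 0, 0], "offset": [0, 0, 0.035], "hand": 0.0}, {"rotation": [0, 0, 0], "offset": [0, 0, 0.02], "hand": 0.0}, {"rotation": [0, 0, 0], "offset": [0, 0, 0.008], "hand": 0.0}, {"rotation": [0, 0, 0], "offset": [0, 0, 0.003], "hand": 0.0}, {"rotation": [0, 0, 0], "offset": [0, 0, 0], "hand": 0.0}])

```text
time: 35.0
position: [0.4785, -0.1567, 0.0353]
tool_rot: [2.269, 2.172, 0.001]
force: [-0.1, 0.1, -2.8]
gripper_width: 0.0262
grip_force: 59.6
```

Call:
drive_tool(series=[{"rotation": [0, 0, 0], "offset": [0, 0, 0.002], "hand": 0.0}, {"rotation": [0, 0, 0], "offset": [0, 0, 0.001], "hand": 0.0}, {"rotation": [0, 0, 0], "offset": [0, 0, 0], "hand": 0.0}])

```text
time: 35.38
position: [0.4784, -0.1568, 0.0319]
tool_rot: [2.269, 2.172, 0.0]
force: [-0.7, -0.3, 0.1]
gripper_width: 0.0263
grip_force: 60.1
```

Call:
drive_tool(series=[{"rotation": [0, 0, 0], "offset": [0, 0, 0], "hand": 0.04}, {"rotation": [0, 0, 0], "offset": [0, 0, 0], "hand": 0.04}, {"rotation": [0, 0, 0], "offset": [0, 0, -0.03], "hand": 0.04}, {"rotation": [0, 0, 0], "offset": [0, 0, -0.05], "hand": 0.04}, {"rotation": [0, 0, 0], "offset": [0, 0, -0.05], "hand": 0.06}, {"rotation": [0, 0, 0], "offset": [0.057, 0.009, 0], "hand": 0.06}, {"rotation": [0, 0, 0], "offset": [0.057, 0.009, 0], "hand": 0.06}, {"rotation": [0, 0, 0], "offset": [0.058, 0.009, 0], "hand": 0.06}, {"rotation": [0, 0, 0], "offset": [0.058, 0.009, 0], "hand": 0.06}, {"rotation": [0, 0, 0], "offset": [0.058, 0.009, 0], "hand": 0.06}, {"rotation": [0, 0, 0], "offset": [0.058, 0.009, 0], "hand": 0.06}, {"rotation": [0, 0, 0.9], "offset": [0, 0, 0], "hand": 0.06}])

```text
time: 36.88
position: [0.5474, 0.19, 0.1615]
tool_rot: [-2.282, -2.159, -0.001]
force: [0.6, 0.3, 0.4]
gripper_width: 0.0597
grip_force: 0.0
```

```bash
cat >> h.py <<'E'
def stand():
    """tops of tubes / tin in case frame (mm) and world"""
    for n in('top','scene'):
        pic,d=manip.capture(n); W=cloud(n,d); F=frame(W); h=cv2.cvtColor(pic,cv2.COLOR_BGR2HSV)
        for nm,lo,hi in(('tube',.076,.095),('tin',.046,.072)):
            m=(W[...,2]>lo)&(W[...,2]<hi)&(h[...,1]<(90 if nm=='tube' else 256))&(W[...,0]>.38)&(W[...,0]<.8)&(abs(W[...,1])<.4)
            k,l,st,_=cv2.connectedComponentsWithStats(m.astype(np.uint8))
            for i in range(1,k):
                if (60 if nm=='tube' else 200)<st[i,4]<900:
                    w=W[l==i]; c,s,a=cv2.minAreaRect((w[:,:2]*1000).astype(np.float32))
                    print(n,nm,st[i,4],'world',np.round(c,1),'size',np.round(s,0),'case',(frame(np.array([[c[0]/1000,c[1]/1000,0]]))[0,:2]*1000).round(1),'z',np.median(w[:,2]).round(3))
E
python3 - <<'E'
from h import *
to(.547,.1871,.03+.0187,-3.4); stand()
E
```

```text
off mm [ -3.   -0.3 131.5] turn deg [ 0.  -0.   0.2]
top tube 63 world [546.1 181.9] size [16. 25.] case [ 17.6 408.1] z 0.084
top tube 100 world [ 477.8 -155. ] size [25. 26.] case [-36.2  68.5] z 0.085
top tin 401 world [650.  171.4] size [58. 56.] case [121.8 402. ] z 0.055
scene tube 92 world [551.9 273. ] size [26. 32.] case [ 19.5 499.3] z 0.087
scene tube 98 world [547.1 184.7] size [26. 29.] case [ 18.5 410.9] z 0.087
scene tube 130 world [ 477.7 -157.7] size [28. 26.] case [-36.1  65.8] z 0.087
scene tin 401 world [650.7 169.9] size [57. 60.] case [122.6 400.5] z 0.057
scene tin 408 world [ 431.7 -224.3] size [202.  14.] case [-79.2  -2.7] z 0.053
scene tin 582 world [ 563.8 -194.1] size [119. 256.] case [51.4 33.2] z 0.054
```

Call:
drive_tool(series=[{"rotation": [0, 0, 0], "offset": [-0.002, 0, 0.03], "hand": 0.06}, {"rotation": [0, 0, 0], "offset": [0, 0, 0.035], "hand": 0.06}, {"rotation": [0, 0, 0], "offset": [0, 0, 0.035], "hand": 0.06}, {"rotation": [0, 0, 0], "offset": [0, 0, 0.022], "hand": 0.06}, {"rotation": [0, 0, 0], "offset": [0, 0, 0.008], "hand": 0.06}, {"rotation": [0, 0, 0], "offset": [0, 0, 0], "hand": 0.06}, {"rotation": [0, 0, 0], "offset": [0, 0, 0], "hand": 0.0}, {"rotation": [0, 0, 0], "offset": [0, 0, 0], "hand": 0.0}, {"rotation": [0, 0, 0], "offset": [0, 0, 0], "hand": 0.0}, {"rotation": [0, 0, 0], "offset": [0, 0, 0], "hand": 0.0}])

```text
time: 38.22
position: [0.5475, 0.1847, 0.0326]
tool_rot: [2.286, 2.154, 0.002]
force: [-1.5, -1.2, 6.3]
gripper_width: 0.0264
grip_force: 58.6
```

Call:
drive_tool(series=[{"rotation": [0, 0, 0], "offset": [0, 0, -0.006], "hand": 0.0}, {"rotation": [0, 0, 0], "offset": [0, 0, -0.012], "hand": 0.0}, {"rotation": [0, 0, 0], "offset": [0, 0, -0.022], "hand": 0.0}, {"rotation": [0, 0, 0], "offset": [0, 0, -0.03], "hand": 0.0}, {"rotation": [0, 0, 0], "offset": [0, 0, -0.03], "hand": 0.0}, {"rotation": [0, 0, 0], "offset": [0, 0, -0.03], "hand": 0.0}, {"rotation": [0, 0, -0.9], "offset": [0, 0, 0], "hand": 0.0}, {"rotation": [0, 0, 0], "offset": [0, 0, 0], "hand": 0.0}])

```text
time: 39.22
position: [0.5467, 0.1845, 0.161]
tool_rot: [-2.269, -2.172, 0.001]
force: [1.0, 0.9, -3.4]
gripper_width: 0.026
grip_force: 59.4
```

```bash
python3 - <<'E'
from h import *
w=world(.036,.068); to(*w,.162+.0187,-2.46); held()
E
```

```text
off mm [-342.7   18.    -0.9] turn deg [-0.1  0.  -0. ]
width 0.02598070857183232 zmin 0.142
flange [0.519 0.574] [0.157 0.212]
```

Call:
drive_tool(series=[{"rotation": [0, 0, 0], "offset": [-0.02, 0.0015, 0], "hand": 0.0}, {"rotation": [0, 0, 0], "offset": [-0.045, 0.0025, 0], "hand": 0.0}, {"rotation": [0, 0, 0], "offset": [-0.05, 0.0025, 0], "hand": 0.0}, {"rotation": [0, 0, 0], "offset": [-0.05, 0.0025, 0], "hand": 0.0}, {"rotation": [0, 0, 0], "offset": [-0.05, 0.0025, 0], "hand": 0.0}, {"rotation": [0, 0, 0], "offset": [-0.05, 0.0025, 0], "hand": 0.0}, {"rotation": [0, 0, 0], "offset": [-0.045, 0.0025, 0], "hand": 0.0}, {"rotation": [0, 0, 0], "offset": [-0.025, 0.0015, 0], "hand": 0.0}, {"rotation": [0, 0, 0], "offset": [-0.01, 0, 0], "hand": 0.0}, {"rotation": [0, 0, 0], "offset": [0, 0, 0], "hand": 0.0}, {"rotation": [0, 0, 0], "offset": [0, 0, 0], "hand": 0.0}])

```text
time: 40.65
position: [0.55, -0.16, 0.1615]
tool_rot: [-2.268, -2.173, -0.0]
force: [-0.4, 0.0, -2.3]
gripper_width: 0.026
grip_force: 59.4
```

```bash
python3 - <<'E'
from h import *
w=world(.036,.0655); to(*w,.0325+.0187,-2.46); held()
E
```

```text
off mm [-1.20e+00 -1.00e-01  1.29e+02] turn deg [-0. -0. -0.]
width 0.026036655412644424 zmin 0.143
flange [0.522 0.577] [-0.186 -0.132]
```

Call:
drive_tool(series=[{"rotation": [0, 0, 0], "offset": [-0.001, 0, 0.025], "hand": 0.0}, {"rotation": [0, 0, 0], "offset": [0, 0, 0.035], "hand": 0.0}, {"rotation": [0, 0, 0], "offset": [0, 0, 0.035], "hand": 0.0}, {"rotation": [0, 0, 0], "offset": [0, 0, 0.02], "hand": 0.0}, {"rotation": [0, 0, 0], "offset": [0, 0, 0.009], "hand": 0.0}, {"rotation": [0, 0, 0], "offset": [0, 0, 0.003], "hand": 0.0}, {"rotation": [0, 0, 0], "offset": [0, 0, 0.001], "hand": 0.0}, {"rotation": [0, 0, 0], "offset": [0, 0, 0.001], "hand": 0.0}, {"rotation": [0, 0, 0], "offset": [0, 0, 0], "hand": 0.0}])

```text
time: 41.82
position: [0.5502, -0.1619, 0.0331]
tool_rot: [2.269, 2.172, 0.001]
force: [0.6, -0.4, -2.8]
gripper_width: 0.0264
grip_force: 59.4
```

Call:
drive_tool(series=[{"rotation": [0, 0, 0], "offset": [0, 0, 0.001], "hand": 0.0}, {"rotation": [0, 0, 0], "offset": [0, 0, 0.0005], "hand": 0.0}, {"rotation": [0, 0, 0], "offset": [0, 0, 0], "hand": 0.04}, {"rotation": [0, 0, 0], "offset": [0, 0, 0], "hand": 0.04}, {"rotation": [0, 0, 0], "offset": [0, 0, -0.03], "hand": 0.04}, {"rotation": [0, 0, 0], "offset": [0, 0, -0.05], "hand": 0.04}, {"rotation": [0, 0, 0], "offset": [0, 0, -0.05], "hand": 0.06}])

```text
time: 42.7
position: [0.5499, -0.1617, 0.1624]
tool_rot: [-2.269, -2.172, 0.0]
force: [0.0, -0.6, 0.2]
gripper_width: 0.0567
grip_force: 0.0
```

Call:
drive_tool(series=[{"rotation": [0, 0, 0], "offset": [0.05, -0.0022, 0], "hand": 0.06}, {"rotation": [0, 0, 0], "offset": [0.0555, -0.0022, 0], "hand": 0.06}, {"rotation": [0, 0, 0], "offset": [0.0555, -0.0022, 0], "hand": 0.06}, {"rotation": [0, 0, 0], "offset": [0.0555, -0.0022, 0], "hand": 0.06}, {"rotation": [0, 0, 0], "offset": [0.0555, -0.0022, 0], "hand": 0.06}, {"rotation": [0, 0, 0], "offset": [0.0555, -0.0022, 0], "hand": 0.06}, {"rotation": [0, 0, 0], "offset": [0.0555, -0.0022, 0], "hand": 0.06}, {"rotation": [0, 0, 0], "offset": [0.0545, -0.0022, 0], "hand": 0.06}, {"rotation": [0, 0, 0.9], "offset": [0, 0, 0], "hand": 0.06}, {"rotation": [0, 0, 0], "offset": [0, 0, 0], "hand": 0.06}, {"rotation": [0, 0, 0], "offset": [0, 0, 0], "hand": 0.06}])

```text
time: 44.08
position: [0.5518, 0.2749, 0.1612]
tool_rot: [-2.288, -2.153, 0.0]
force: [-0.3, -0.5, -0.1]
gripper_width: 0.0604
grip_force: 0.0
```

```bash
python3 - <<'E'
from h import *
to(.5515,.2757,.0315+.0187,-3.4); stand()
E
```

```text
off mm [  0.8  -0.4 129.7] turn deg [-0.   0.  -0.1]
top tube 100 world [ 549.7 -158.6] size [27. 25.] case [35.9 68. ] z 0.084
top tube 102 world [551.1 275.7] size [28. 26.] case [ 18.6 501.9] z 0.085
top tube 98 world [ 477.8 -155.2] size [25. 26.] case [-36.2  68.4] z 0.085
top tin 397 world [650.  171.3] size [57. 56.] case [121.8 401.9] z 0.055
scene tube 92 world [551.8 272.5] size [27. 28.] case [ 19.4 498.8] z 0.087
scene tube 130 world [ 478.5 -157.1] size [26. 28.] case [-35.4  66.4] z 0.087
scene tube 137 world [ 549.8 -160.8] size [26. 28.] case [36.1 65.8] z 0.087
scene tin 400 world [651.  169.6] size [59. 59.] case [122.9 400.2] z 0.057
scene tin 407 world [ 432.1 -224.4] size [203.  12.] case [-78.8  -2.8] z 0.053
scene tin 582 world [ 563.6 -194.2] size [119. 257.] case [51.2 33. ] z 0.054
```

Call:
drive_tool(series=[{"rotation": [0, 0, 0], "offset": [0.001, 0, 0.03], "hand": 0.06}, {"rotation": [0, 0, 0], "offset": [0, 0, 0.035], "hand": 0.06}, {"rotation": [0, 0, 0], "offset": [0, 0, 0.035], "hand": 0.06}, {"rotation": [0, 0, 0], "offset": [0, 0, 0.022], "hand": 0.06}, {"rotation": [0, 0, 0], "offset": [0, 0, 0.008], "hand": 0.06}, {"rotation": [0, 0, 0], "offset": [0, 0, 0], "hand": 0.06}, {"rotation": [0, 0, 0], "offset": [0, 0, 0], "hand": 0.0}, {"rotation": [0, 0, 0], "offset": [0, 0, 0], "hand": 0.0}, {"rotation": [0, 0, 0], "offset": [0, 0, 0], "hand": 0.0}, {"rotation": [0, 0, 0], "offset": [0, 0, 0], "hand": 0.0}])

```text
time: 45.42
position: [0.5519, 0.2772, 0.0323]
tool_rot: [2.286, 2.154, 0.002]
force: [-2.2, -1.1, 5.8]
gripper_width: 0.0261
grip_force: 58.7
```

Call:
drive_tool(series=[{"rotation": [0, 0, 0], "offset": [0, 0, -0.006], "hand": 0.0}, {"rotation": [0, 0, 0], "offset": [0, 0, -0.012], "hand": 0.0}, {"rotation": [0, 0, 0], "offset": [0, 0, -0.022], "hand": 0.0}, {"rotation": [0, 0, 0], "offset": [0, 0, -0.03], "hand": 0.0}, {"rotation": [0, 0, 0], "offset": [0, 0, -0.035], "hand": 0.0}, {"rotation": [0, 0, 0], "offset": [0, 0, -0.035], "hand": 0.0}, {"rotation": [0, 0, 0], "offset": [0, 0, -0.02], "hand": 0.0}, {"rotation": [0, 0, -0.9], "offset": [0, 0, 0], "hand": 0.0}, {"rotation": [0, 0, 0], "offset": [0, 0, 0], "hand": 0.0}])

```text
time: 46.55
position: [0.5512, 0.2768, 0.1904]
tool_rot: [-2.269, -2.172, 0.002]
force: [0.4, 0.1, -3.7]
gripper_width: 0.0265
grip_force: 59.6
```

```bash
python3 - <<'E'
from h import *
w=world(0,.003); to(*w,.19+.0187,-2.46); held()
E
```

```text
off mm [-500.1  -18.4    0.7] turn deg [-0.1  0.  -0. ]
width 0.026454117156088277 zmin 0.172
flange [0.524 0.579] [0.244 0.3  ]
```

Call:
drive_tool(series=[{"rotation": [0, 0, 0], "offset": [-0.025, -0.0016, 0], "hand": 0.0}, {"rotation": [0, 0, 0], "offset": [-0.045, -0.0016, 0], "hand": 0.0}, {"rotation": [0, 0, 0], "offset": [-0.052, -0.0017, 0], "hand": 0.0}, {"rotation": [0, 0, 0], "offset": [-0.052, -0.0017, 0], "hand": 0.0}, {"rotation": [0, 0, 0], "offset": [-0.052, -0.0017, 0], "hand": 0.0}, {"rotation": [0, 0, 0], "offset": [-0.052, -0.0017, 0], "hand": 0.0}, {"rotation": [0, 0, 0], "offset": [-0.052, -0.0017, 0], "hand": 0.0}, {"rotation": [0, 0, 0], "offset": [-0.052, -0.0017, 0], "hand": 0.0}, {"rotation": [0, 0, 0], "offset": [-0.052, -0.0017, 0], "hand": 0.0}, {"rotation": [0, 0, 0], "offset": [-0.04, -0.0017, 0], "hand": 0.0}, {"rotation": [0, 0, 0], "offset": [-0.025, -0.0017, 0], "hand": 0.0}, {"rotation": [0, 0, 0], "offset": [0, 0, 0], "hand": 0.0}])

```text
time: 48.1
position: [0.5101, -0.2226, 0.1904]
tool_rot: [-2.272, -2.168, 0.001]
force: [0.0, 0.2, -3.7]
gripper_width: 0.0263
grip_force: 59.6
```

Call:
drive_tool(series=[{"rotation": [0, 0, 0], "offset": [0, 0, 0.028], "hand": 0.0}, {"rotation": [0, 0, 0], "offset": [0, 0, 0], "hand": 0.0}])

```text
time: 48.35
position: [0.5101, -0.2197, 0.1616]
tool_rot: [-2.266, -2.17, 0.002]
force: [-0.4, 0.2, -4.6]
gripper_width: 0.0264
grip_force: 59.6
```

```bash
python3 - <<'E'
from h import *
w=world(0,.004); to(*w,.0325+.0187,-2.46); held(); stand()
E
```

```text
off mm [ -1.5   1.6 129.1] turn deg [-0.2 -0.1 -0. ]
width 0.026357169947007913 zmin 0.144
flange [0.483 0.538] [-0.251 -0.197]
top tube 100 world [ 549.5 -158.2] size [27. 25.] case [35.6 68.4] z 0.085
top tube 97 world [ 478.4 -155.6] size [25. 25.] case [-35.6  68. ] z 0.085
top tin 396 world [650.1 171.7] size [58. 56.] case [122.  402.3] z 0.055
scene tube 114 world [ 478.5 -157.2] size [26. 29.] case [-35.3  66.3] z 0.087
scene tube 138 world [ 549.4 -160.3] size [26. 28.] case [35.5 66.3] z 0.087
scene tin 404 world [650.3 170. ] size [58. 60.] case [122.2 400.6] z 0.057
scene tin 578 world [ 563.7 -194.1] size [119. 256.] case [51.3 33.1] z 0.054
scene tin 226 world [ 430.4 -272.6] size [106.  11.] case [-78.5 -51. ] z 0.053
```

Call:
drive_tool(series=[{"rotation": [0, 0, 0], "offset": [-0.001, 0.001, 0.025], "hand": 0.0}, {"rotation": [0, 0, 0], "offset": [0, 0, 0.035], "hand": 0.0}, {"rotation": [0, 0, 0], "offset": [0, 0, 0.035], "hand": 0.0}, {"rotation": [0, 0, 0], "offset": [0, 0, 0.02], "hand": 0.0}, {"rotation": [0, 0, 0], "offset": [0, 0, 0.009], "hand": 0.0}, {"rotation": [0, 0, 0], "offset": [0, 0, 0.003], "hand": 0.0}, {"rotation": [0, 0, 0], "offset": [0, 0, 0.001], "hand": 0.0}, {"rotation": [0, 0, 0], "offset": [0, 0, 0.001], "hand": 0.0}, {"rotation": [0, 0, 0], "offset": [0, 0, 0], "hand": 0.0}])

```text
time: 49.62
position: [0.5125, -0.2218, 0.0346]
tool_rot: [2.269, 2.172, 0.0]
force: [-0.0, 0.0, -4.3]
gripper_width: 0.0261
grip_force: 59.9
```

Call:
drive_tool(series=[{"rotation": [0, 0, 0], "offset": [0, 0, 0.001], "hand": 0.0}, {"rotation": [0, 0, 0], "offset": [0, 0, 0.0012], "hand": 0.0}, {"rotation": [0, 0, 0], "offset": [0, 0, 0], "hand": 0.0}, {"rotation": [0, 0, 0], "offset": [0, 0, 0], "hand": 0.045}, {"rotation": [0, 0, 0], "offset": [0, 0, 0], "hand": 0.045}, {"rotation": [0, 0, 0], "offset": [0, 0, -0.03], "hand": 0.045}, {"rotation": [0, 0, 0], "offset": [0, 0, -0.05], "hand": 0.045}, {"rotation": [0, 0, 0], "offset": [0, 0, -0.05], "hand": 0.06}])

```text
time: 50.62
position: [0.5122, -0.2217, 0.1633]
tool_rot: [-2.269, -2.172, 0.0]
force: [0.4, 0.5, -0.2]
gripper_width: 0.0595
grip_force: 0.0
```

Call:
drive_tool(series=[{"rotation": [0, 0, 0], "offset": [0.04, 0.012, 0], "hand": 0.08}, {"rotation": [0, 0, 0], "offset": [0.04, 0.012, 0], "hand": 0.08}, {"rotation": [0, 0, 0], "offset": [0.045, 0.014, 0], "hand": 0.08}, {"rotation": [0, 0, 0], "offset": [0.045, 0.014, 0], "hand": 0.08}, {"rotation": [0, 0, 0], "offset": [0.045, 0.014, 0], "hand": 0.08}, {"rotation": [0, 0, 0], "offset": [0.045, 0.014, 0], "hand": 0.08}, {"rotation": [0, 0, 0], "offset": [0.045, 0.014, 0], "hand": 0.08}, {"rotation": [0, 0, 0], "offset": [0.045, 0.014, 0], "hand": 0.08}, {"rotation": [0, 0, 0], "offset": [0.035, 0.01, 0], "hand": 0.08}, {"rotation": [0, 0, 0], "offset": [0.015, 0.004, 0], "hand": 0.08}, {"rotation": [0, 0, 0], "offset": [0, 0, 0], "hand": 0.08}, {"rotation": [0, 0, 0], "offset": [0, 0, 0], "hand": 0.08}])

```text
time: 52.12
position: [0.6515, 0.1714, 0.162]
tool_rot: [-2.27, -2.171, 0.0]
force: [-0.2, 0.9, -0.3]
gripper_width: 0.0801
grip_force: 0.0
```

```bash
python3 - <<'E'
from h import *
stand(); to(.650,.1715,.003+.0187,-2.46)
E
```

```text
top tube 98 world [ 549.5 -158.2] size [27. 25.] case [35.6 68.4] z 0.085
top tube 100 world [ 512.8 -222.5] size [26. 25.] case [1.7 2.6] z 0.085
top tube 101 world [ 477.  -155.5] size [27. 25.] case [-36.9  68. ] z 0.085
scene tube 133 world [ 477.7 -157.6] size [26. 28.] case [-36.1  65.9] z 0.087
scene tube 139 world [ 549.8 -160.1] size [27. 27.] case [35.9 66.5] z 0.087
scene tube 146 world [ 512.1 -224.8] size [27. 28.] case [1.1 0.2] z 0.087
scene tin 404 world [650.7 169.8] size [60. 60.] case [122.6 400.5] z 0.057
scene tin 414 world [ 431.8 -224.5] size [202.  11.] case [-79.2  -2.9] z 0.053
scene tin 580 world [ 563.6 -194. ] size [118. 256.] case [51.2 33.2] z 0.054
off mm [ 1.000e-01 -1.600e+00  1.592e+02] turn deg [ 0.   0.  -0.1]
```

Stubs placed; the tin hasn't moved. Descending on it.

Call:
drive_tool(series=[{"rotation": [0, 0, 0], "offset": [0, -0.0015, 0.03], "hand": 0.08}, {"rotation": [0, 0, 0], "offset": [0, 0, 0.04], "hand": 0.08}, {"rotation": [0, 0, 0], "offset": [0, 0, 0.04], "hand": 0.08}, {"rotation": [0, 0, 0], "offset": [0, 0, 0.03], "hand": 0.08}, {"rotation": [0, 0, 0], "offset": [0, 0, 0.015], "hand": 0.08}, {"rotation": [0, 0, 0], "offset": [0, 0, 0.004], "hand": 0.08}, {"rotation": [0, 0, 0], "offset": [0, 0, 0], "hand": 0.08}, {"rotation": [0, 0, 0], "offset": [0, 0, 0], "hand": 0.02}, {"rotation": [0, 0, 0], "offset": [0, 0, 0], "hand": 0.02}, {"rotation": [0, 0, 0], "offset": [0, 0, 0], "hand": 0.02}, {"rotation": [0, 0, 0], "offset": [0, 0, 0], "hand": 0.02}])

```text
time: 53.6
position: [0.6509, 0.1728, 0.0046]
tool_rot: [2.268, 2.172, 0.003]
force: [-0.1, 0.4, 5.8]
gripper_width: 0.0563
grip_force: 63.3
```

Call:
drive_tool(series=[{"rotation": [0, 0, 0], "offset": [0, 0, -0.01], "hand": 0.02}, {"rotation": [0, 0, 0], "offset": [0, 0, -0.02], "hand": 0.02}, {"rotation": [0, 0, 0], "offset": [0, 0, -0.04], "hand": 0.02}, {"rotation": [0, 0, 0], "offset": [0, 0, -0.04], "hand": 0.02}, {"rotation": [0, 0, 0], "offset": [0, 0, -0.04], "hand": 0.02}, {"rotation": [0, 0, 0], "offset": [0, 0, -0.025], "hand": 0.02}, {"rotation": [0, 0, 0], "offset": [0, 0, 0], "hand": 0.02}])

```text
time: 54.48
position: [0.6509, 0.1728, 0.1811]
tool_rot: [2.268, 2.171, 0.006]
force: [0.0, -0.0, -3.7]
gripper_width: 0.0562
grip_force: 64.5
```

```bash
python3 - <<'E'
from h import *
w=world(0,-.066); to(*w,.178+.0187,-2.46); held()
E
```

```text
off mm [-469.5 -122.3    2. ] turn deg [ 0.3 -0.1 -0. ]
width 0.05618137476212991 zmin 0.18
flange [0.628 0.679] [0.14  0.173]
```

Call:
drive_tool(series=[{"rotation": [0, 0, 0], "offset": [-0.025, -0.0063, 0], "hand": 0.02}, {"rotation": [0, 0, 0], "offset": [-0.045, -0.012, 0], "hand": 0.02}, {"rotation": [0, 0, 0], "offset": [-0.05, -0.013, 0], "hand": 0.02}, {"rotation": [0, 0, 0], "offset": [-0.05, -0.013, 0], "hand": 0.02}, {"rotation": [0, 0, 0], "offset": [-0.05, -0.013, 0], "hand": 0.02}, {"rotation": [0, 0, 0], "offset": [-0.05, -0.013, 0], "hand": 0.02}, {"rotation": [0, 0, 0], "offset": [-0.05, -0.013, 0], "hand": 0.02}, {"rotation": [0, 0, 0], "offset": [-0.05, -0.013, 0], "hand": 0.02}, {"rotation": [0, 0, 0], "offset": [-0.045, -0.012, 0], "hand": 0.02}, {"rotation": [0, 0, 0], "offset": [-0.035, -0.009, 0], "hand": 0.02}, {"rotation": [0, 0, 0], "offset": [-0.0195, -0.005, 0], "hand": 0.02}, {"rotation": [0, 0, 0], "offset": [0, 0, 0], "hand": 0.02}])

```text
time: 56.02
position: [0.5066, -0.2919, 0.1773]
tool_rot: [-2.271, -2.169, 0.0]
force: [-0.3, 0.9, -3.7]
gripper_width: 0.0559
grip_force: 64.6
```

Call:
drive_tool(series=[{"rotation": [0, 0, 0], "offset": [0, 0, 0.02], "hand": 0.02}, {"rotation": [0, 0, 0], "offset": [0, 0, 0], "hand": 0.02}])

```text
time: 56.28
position: [0.5071, -0.2896, 0.1567]
tool_rot: [-2.266, -2.171, 0.0]
force: [-0.2, -0.9, -2.6]
gripper_width: 0.056
grip_force: 64.6
```

```bash
python3 - <<'E'
from h import *
w=world(0,-.066); to(*w,.0155+.0187,-2.46); held()
E
```

```text
off mm [ -1.6   1.5 141.2] turn deg [-0.1 -0.1  0. ]
width 0.05604510567084223 zmin 0.156
flange [0.503 0.536] [-0.32  -0.271]
```

Call:
drive_tool(series=[{"rotation": [0, 0, 0], "offset": [0, 0.001, 0.025], "hand": 0.02}, {"rotation": [0, 0, 0], "offset": [0, 0, 0.035], "hand": 0.02}, {"rotation": [0, 0, 0], "offset": [0, 0, 0.03], "hand": 0.02}, {"rotation": [0, 0, 0], "offset": [0, 0, 0.025], "hand": 0.02}, {"rotation": [0, 0, 0], "offset": [0, 0, 0.015], "hand": 0.02}, {"rotation": [0, 0, 0], "offset": [0, 0, 0.006], "hand": 0.02}, {"rotation": [0, 0, 0], "offset": [0, 0, 0.003], "hand": 0.02}, {"rotation": [0, 0, 0], "offset": [0, 0, 0.001], "hand": 0.02}, {"rotation": [0, 0, 0], "offset": [0, 0, 0], "hand": 0.02}])

```text
time: 57.45
position: [0.5087, -0.2913, 0.0185]
tool_rot: [2.269, 2.172, 0.0]
force: [0.1, -0.5, -2.6]
gripper_width: 0.0564
grip_force: 64.6
```

Call:
drive_tool(series=[{"rotation": [0, 0, 0], "offset": [0, 0, 0.002], "hand": 0.02}, {"rotation": [0, 0, 0], "offset": [0, 0, 0.0015], "hand": 0.02}, {"rotation": [0, 0, 0], "offset": [0, 0, 0], "hand": 0.02}])

```text
time: 57.82
position: [0.5085, -0.2912, 0.0146]
tool_rot: [2.27, 2.172, 0.0]
force: [-1.5, -0.9, 0.1]
gripper_width: 0.0557
grip_force: 64.8
```

Contact. Release, rise, and move clear.

Call:
drive_tool(series=[{"rotation": [0, 0, 0], "offset": [0, 0, 0], "hand": 0.07}, {"rotation": [0, 0, 0], "offset": [0, 0, 0], "hand": 0.07}, {"rotation": [0, 0, 0], "offset": [0, 0, -0.03], "hand": 0.07}, {"rotation": [0, 0, 0], "offset": [0, 0, -0.05], "hand": 0.07}, {"rotation": [0, 0, 0], "offset": [0, 0, -0.06], "hand": 0.07}, {"rotation": [0, 0, 0], "offset": [0.05, 0, 0], "hand": 0.07}, {"rotation": [0, 0, 0], "offset": [0.06, 0, 0], "hand": 0.07}, {"rotation": [0, 0, 0], "offset": [0.06, 0, 0], "hand": 0.07}, {"rotation": [0, 0, 0], "offset": [0.06, 0, 0], "hand": 0.07}, {"rotation": [0, 0, 0], "offset": [0.06, 0, 0], "hand": 0.07}, {"rotation": [0, 0, 0], "offset": [0.06, 0, 0], "hand": 0.07}, {"rotation": [0, 0, 0], "offset": [0, 0, 0], "hand": 0.07}])

```text
time: 59.32
position: [0.5236, 0.062, 0.1546]
tool_rot: [2.264, 2.178, 0.001]
force: [-0.1, 0.0, -0.3]
gripper_width: 0.0702
grip_force: 0.0
```

```bash
python3 - <<'E'
from h import *
stand()
P=tabs()
p,d=P['scene']; h=cv2.cvtColor(p,cv2.COLOR_BGR2HSV); W=cloud('scene',d); F=frame(W)
m=(F[...,2]>.058)&(F[...,2]<.073)&(abs(F[...,0])<.06)&(F[...,1]<-.03)&(F[...,1]>-.1)
print('tin',m.sum(),np.percentile(F[m],[3,50,97],axis=0).round(3))
a=cv2.resize(P['top'][0][160:280,300:460],None,fx=2.5,fy=2.5,interpolation=cv2.INTER_CUBIC); b=cv2.resize(p[200:340,120:280],None,fx=2.5,fy=2.5,interpolation=cv2.INTER_CUBIC)
o=np.zeros((350,800,3),np.uint8); o[:300,:400]=a; o[:350,400:]=b
cv2.imwrite('pics/p2.png',cv2.convertScaleAbs(o,alpha=1.6,beta=10))
E
```

```text
top tube 99 world [ 549.5 -158.3] size [27. 26.] case [35.6 68.3] z 0.085
top tube 99 world [ 512.8 -223.1] size [25. 26.] case [1.7 2. ] z 0.085
top tube 98 world [ 478.2 -154.7] size [26. 26.] case [-35.8  68.9] z 0.085
top tin 604 world [ 508.7 -303.7] size [ 66. 139.] case [  1.1 -78.8] z 0.064
scene tube 129 world [ 478.5 -158. ] size [26. 30.] case [-35.3  65.6] z 0.087
scene tube 139 world [ 549.9 -160.4] size [28. 28.] case [36.  66.2] z 0.087
scene tube 145 world [ 511.2 -224.5] size [28. 27.] case [0.1 0.5] z 0.087
scene tin 579 world [ 563.3 -193.4] size [119. 256.] case [50.9 33.8] z 0.054
top [382.2 188. ] 18 case frame mm [[74.0, -7.0, 82.0], [77.0, -1.0, 85.0], [81.0, 6.0, 87.0]]
top [426.9 219.4] 19 case frame mm [[-6.0, -114.0, 84.0], [1.0, -111.0, 85.0], [6.0, -108.0, 88.0]]
top [381.4 251.5] 23 case frame mm [[-85.0, -5.0, 80.0], [-83.0, 3.0, 85.0], [-78.0, 6.0, 87.0]]
scene [233.9 226.4] 52 case frame mm [[-3.0, 98.0, 59.0], [6.0, 100.0, 75.0], [9.0, 106.0, 87.0]]
scene [174.6 235.6] 79 case frame mm [[-83.0, -9.0, 55.0], [-77.0, -3.0, 73.0], [-75.0, 3.0, 87.0]]
scene [223.7 278. ] 59 case frame mm [[76.0, -10.0, 57.0], [81.0, -4.0, 75.0], [83.0, 3.0, 89.0]]
scene [158.5 291.4] 49 case frame mm [[-2.0, -117.0, 59.0], [7.0, -114.0, 77.0], [9.0, -109.0, 89.0]]
tin 552 [[-0.057 -0.098  0.061]
 [-0.029 -0.075  0.067]
 [-0.004 -0.051  0.07 ]]
```

View pics/p2.png

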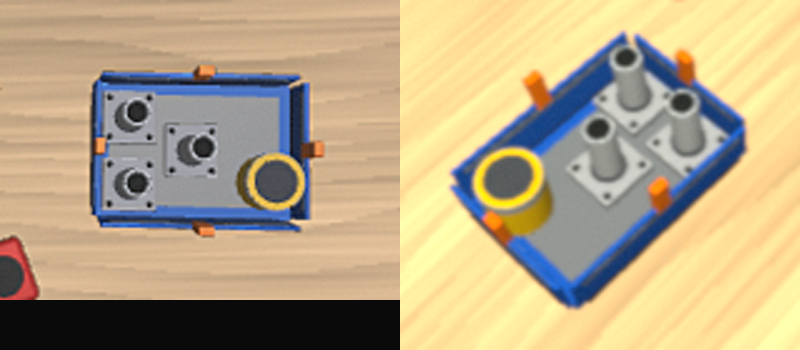

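The three stubs stand well, with tube tops at (137,112), (202,148) and (136,183). The tin was nudged to (275,182) after I released it, but it is still upright inside. I'll check it precisely before handing in.

```bash
python3 - <<'E'
from h import *
for n in('top','scene'):
    p,d=manip.capture(n); F=frame(cloud(n,d)); h=cv2.cvtColor(p,cv2.COLOR_BGR2HSV)
    m=(F[...,2]>.055)&(F[...,2]<.075)&(F[...,0]<.02)&(F[...,0]>-.066)&(F[...,1]<-.03)&(F[...,1]>-.12)
    o=(h[...,0]<14)&(h[...,0]>4)&(h[...,1]>165)
    k,l,st,_=cv2.connectedComponentsWithStats((m&~o).astype(np.uint8)); i=1+np.argmax(st[1:,4]); q=F[l==i]*1000
    c,r=cv2.minEnclosingCircle(q[:,:2].astype(np.float32)); A=np.c_[q[:,:2],np.ones(len(q))]
    print(n,len(q),'centre',np.round(c,1),'r',round(r,1),'mean',q.mean(0).round(1),'p1/99',np.percentile(q,[1,99],axis=0).round(1).tolist(),'slope',np.linalg.lstsq(A,q[:,2],rcond=None)[0].round(3))
    for nm,lo,hi,ax in(('near',-95,-66,0),('right',-125,-97,1)):
        s=F*1000; b=(h[...,0]>100)&(h[...,0]<125)&(h[...,1]>150)&(s[...,ax]>lo)&(s[...,ax]<hi)&(abs(s[...,1-ax])<60)&(abs(s[...,1-ax])>14)
        print(nm,[(z0,int(k2.sum()),np.median(s[k2][:,ax]).round(1)) for z0 in range(10,58,8) for k2 in [b&(s[...,2]>=z0)&(s[...,2]<z0+8)] if k2.sum()>4])
E
```

```text
top 447 centre [-31.2 -77.9] r 33.5 mean [-31.3 -73.7  64.6] p1/99 [[-59.1, -102.8, 55.7], [-3.6, -46.1, 69.1]] slope [-3.0000e-03 -1.2000e-02  6.3542e+01]
near [(10, 42, np.float64(-69.1)), (18, 14, np.float64(-72.3)), (26, 11, np.float64(-73.1)), (42, 7, np.float64(-78.0)), (50, 56, np.float64(-79.0))]
right [(10, 30, np.float64(-101.8)), (18, 20, np.float64(-105.8)), (26, 19, np.float64(-105.6)), (34, 5, np.float64(-105.8)), (50, 34, np.float64(-108.0))]
scene 604 centre [-32.  -76.3] r 30.4 mean [-28.8 -77.2  66.4] p1/99 [[-59.6, -104.7, 56.3], [-2.9, -49.2, 70.4]] slope [-5.5000e-02  2.6000e-02  6.6883e+01]
near [(10, 75, np.float64(-71.1)), (18, 69, np.float64(-73.4)), (26, 66, np.float64(-74.3)), (34, 69, np.float64(-75.2)), (42, 7, np.float64(-73.9)), (50, 50, np.float64(-76.7))]
right [(10, 40, np.float64(-99.5)), (50, 79, np.float64(-111.0))]
```

The near panel leans about 5-6 degrees. I'll push it to its stop, which also measures its earlier lean from how far it moves.

Call:
drive_tool(series=[{"rotation": [0, 0, 0], "offset": [-0.04, -0.014, 0], "hand": 0.0}, {"rotation": [0, 0, 0], "offset": [-0.05, -0.021, 0], "hand": 0.0}, {"rotation": [0, 0, 0], "offset": [-0.05, -0.021, 0], "hand": 0.0}, {"rotation": [0, 0, 0], "offset": [-0.05, -0.021, 0], "hand": 0.0}, {"rotation": [0, 0, 0], "offset": [-0.05, -0.021, 0], "hand": 0.0}, {"rotation": [0, 0, 0], "offset": [-0.047, -0.02, 0], "hand": 0.0}, {"rotation": [0, 0, 0], "offset": [0, 0, 0], "hand": 0.0}, {"rotation": [0, 0, 0], "offset": [0, 0, 0], "hand": 0.0}])

```text
time: 60.62
position: [0.3931, -0.2234, 0.1545]
tool_rot: [-2.272, -2.17, -0.0]
force: [1.1, 0.3, 0.2]
gripper_width: 0.0002
grip_force: 0.0
```

```bash
python3 - <<'E'
from h import *
s,p,r=pose(); print(frame(p[None])[0],p); to(*world(-.116,0),.04+.0187,-2.46)
E
```

```text
[-0.11788958 -0.00344668  0.15447951] [ 0.39307112 -0.22338346  0.15447951]
off mm [  3.4   1.9 114.5] turn deg [ 0.  -0.  -0.2]
```

Call:
drive_tool(series=[{"rotation": [0, 0, 0], "offset": [0.0015, 0, 0.04], "hand": 0.0}, {"rotation": [0, 0, 0], "offset": [0, 0, 0.04], "hand": 0.0}, {"rotation": [0, 0, 0], "offset": [0, 0, 0.034], "hand": 0.0}, {"rotation": [0, 0, 0], "offset": [0, 0.008, 0], "hand": 0.0}, {"rotation": [0, 0, 0], "offset": [0, 0.004, 0], "hand": 0.0}, {"rotation": [0, 0, 0], "offset": [0, 0, 0], "hand": 0.0}])

```text
time: 61.38
position: [0.4065, -0.2222, 0.0417]
tool_rot: [2.267, 2.172, 0.001]
force: [-0.1, 0.1, 0.4]
gripper_width: -0.0
grip_force: 0.0
```

Call:
drive_tool(series=[{"rotation": [0, 0, 0], "offset": [0, 0.003, 0], "hand": 0.0}, {"rotation": [0, 0, 0], "offset": [0, 0.003, 0], "hand": 0.0}, {"rotation": [0, 0, 0], "offset": [0, 0, 0], "hand": 0.0}])

```text
time: 61.75
position: [0.4116, -0.2224, 0.0407]
tool_rot: [2.269, 2.172, 0.0]
force: [0.4, -0.2, 0.1]
gripper_width: -0.0
grip_force: 0.0
```

Call:
drive_tool(series=[{"rotation": [0, 0, 0], "offset": [0, 0.003, 0], "hand": 0.0}, {"rotation": [0, 0, 0], "offset": [0, 0, 0], "hand": 0.0}])

```text
time: 62.0
position: [0.4146, -0.2225, 0.0404]
tool_rot: [2.269, 2.172, 0.0]
force: [-0.2, 0.1, 0.4]
gripper_width: -0.0002
grip_force: 0.0
```

Call:
drive_tool(series=[{"rotation": [0, 0, 0], "offset": [0, 0.003, 0], "hand": 0.0}, {"rotation": [0, 0, 0], "offset": [0, 0, 0], "hand": 0.0}])

```text
time: 62.25
position: [0.4177, -0.2226, 0.0404]
tool_rot: [2.269, 2.172, 0.0]
force: [0.2, 0.0, -0.7]
gripper_width: 0.0001
grip_force: 0.0
```

Call:
drive_tool(series=[{"rotation": [0, 0, 0], "offset": [0, 0.002, 0], "hand": 0.0}, {"rotation": [0, 0, 0], "offset": [0, 0, 0], "hand": 0.0}])

```text
time: 62.5
position: [0.4189, -0.2225, 0.0404]
tool_rot: [-2.268, -2.172, 0.001]
force: [-4.8, -1.1, 2.4]
gripper_width: -0.0001
grip_force: 2.6
```

Call:
drive_tool(series=[{"rotation": [0, 0, 0], "offset": [0, 0.002, 0], "hand": 0.0}, {"rotation": [0, 0, 0], "offset": [0, 0, 0], "hand": 0.0}])

```text
time: 62.75
position: [0.4192, -0.2223, 0.0404]
tool_rot: [-2.266, -2.17, 0.003]
force: [-17.0, -5.8, 7.1]
gripper_width: -0.0004
grip_force: 8.4
```

Call:
drive_tool(series=[{"rotation": [0, 0, 0], "offset": [0, 0.002, 0], "hand": 0.0}, {"rotation": [0, 0, 0], "offset": [0, 0, 0], "hand": 0.0}])

```text
time: 63.0
position: [0.4194, -0.2221, 0.0403]
tool_rot: [-2.264, -2.167, 0.005]
force: [-28.6, -10.6, 12.6]
gripper_width: -0.0002
grip_force: 14.2
```

Call:
drive_tool(series=[{"rotation": [0, 0, 0], "offset": [0, 0.002, 0], "hand": 0.0}, {"rotation": [0, 0, 0], "offset": [0, 0, 0], "hand": 0.0}])

```text
time: 63.25
position: [0.4196, -0.2219, 0.0402]
tool_rot: [-2.261, -2.165, 0.008]
force: [-39.3, -14.2, 19.3]
gripper_width: -0.0001
grip_force: 20.1
```

Call:
drive_tool(series=[{"rotation": [0, 0, 0], "offset": [0, -0.02, 0], "hand": 0.0}, {"rotation": [0, 0, 0], "offset": [0, -0.005, -0.04], "hand": 0.0}, {"rotation": [0, 0, 0], "offset": [0, 0, -0.06], "hand": 0.0}, {"rotation": [0, 0, 0], "offset": [0.04, 0.015, 0], "hand": 0.05}, {"rotation": [0, 0, 0], "offset": [0.055, 0.02, 0], "hand": 0.05}, {"rotation": [0, 0, 0], "offset": [0.055, 0.02, 0], "hand": 0.05}, {"rotation": [0, 0, 0], "offset": [0.055, 0.02, 0], "hand": 0.05}, {"rotation": [0, 0, 0], "offset": [0.055, 0.02, 0], "hand": 0.05}, {"rotation": [0, 0, 0], "offset": [0.055, 0.02, 0], "hand": 0.05}, {"rotation": [0, 0, 0], "offset": [0, 0, 0], "hand": 0.05}])

```text
time: 64.5
position: [0.53, 0.0911, 0.1403]
tool_rot: [2.264, 2.177, 0.001]
force: [-0.3, 0.3, -0.0]
gripper_width: 0.0496
grip_force: 0.0
```

```bash
python3 - <<'E'
from h import *
P=tabs()
for n in('top','scene'):
    p,d=P[n]; F=frame(cloud(n,d)); h=cv2.cvtColor(p,cv2.COLOR_BGR2HSV); s=F*1000
    blue=(h[...,0]>100)&(h[...,0]<125)&(h[...,1]>150)
    for nm,lo,hi,ax in(('far',66,95,0),('near',-95,-66,0),('left',97,125,1),('right',-125,-97,1)):
        b=blue&(s[...,ax]>lo)&(s[...,ax]<hi)&(abs(s[...,1-ax])<60)&(abs(s[...,1-ax])>14)
        print(n,nm,[(z0,int(k2.sum()),np.median(s[k2][:,ax]).round(1)) for z0 in range(10,58,8) for k2 in [b&(s[...,2]>=z0)&(s[...,2]<z0+8)] if k2.sum()>4])
    print('tin',[np.percentile(s[m],[2,98],axis=0).round(0).tolist() for m in [(s[...,2]>58)&(s[...,2]<75)&(s[...,0]<20)&(s[...,0]>-66)&(s[...,1]<-30)&(s[...,1]>-104)]])
E
```

```text
top [382.4 188.1] 16 case frame mm [[74.0, -7.0, 81.0], [76.0, -2.0, 86.0], [81.0, 5.0, 88.0]]
top [427.  219.5] 18 case frame mm [[-6.0, -114.0, 83.0], [-0.0, -111.0, 86.0], [6.0, -108.0, 88.0]]
scene [233.8 226.2] 55 case frame mm [[-3.0, 98.0, 60.0], [6.0, 100.0, 76.0], [9.0, 105.0, 88.0]]
scene [176.5 237.3] 68 case frame mm [[-75.0, -9.0, 56.0], [-70.0, -3.0, 74.0], [-69.0, 2.0, 88.0]]
scene [223.7 277.8] 59 case frame mm [[76.0, -10.0, 55.0], [81.0, -3.0, 75.0], [82.0, 3.0, 88.0]]
scene [158.4 291.5] 48 case frame mm [[-3.0, -117.0, 61.0], [7.0, -114.0, 77.0], [9.0, -110.0, 88.0]]
top far [(10, 46, np.float64(70.0)), (42, 9, np.float64(76.4)), (50, 27, np.float64(76.3))]
top near [(10, 27, np.float64(-67.8)), (50, 55, np.float64(-74.0))]
top left [(10, 5, np.float64(106.4)), (18, 13, np.float64(106.6)), (26, 7, np.float64(106.9)), (50, 42, np.float64(104.2))]
top right [(10, 30, np.float64(-102.0)), (18, 13, np.float64(-105.6)), (26, 22, np.float64(-105.4)), (50, 33, np.float64(-108.2))]
tin [[[-57.0, -100.0, 60.0], [-6.0, -47.0, 69.0]]]
scene far [(10, 33, np.float64(77.3)), (18, 57, np.float64(77.6)), (26, 60, np.float64(78.1)), (34, 29, np.float64(78.3)), (42, 7, np.float64(78.1)), (50, 91, np.float64(78.4))]
scene near [(10, 68, np.float64(-71.0)), (18, 48, np.float64(-71.9)), (26, 55, np.float64(-71.8)), (34, 52, np.float64(-71.7)), (42, 10, np.float64(-72.8)), (50, 50, np.float64(-71.8))]
scene left [(10, 8, np.float64(101.0)), (18, 33, np.float64(100.6)), (26, 43, np.float64(100.5)), (34, 34, np.float64(100.5)), (42, 6, np.float64(99.7)), (50, 53, np.float64(101.6))]
scene right [(10, 39, np.float64(-99.1)), (42, 6, np.float64(-107.6)), (50, 71, np.float64(-111.1))]
tin [[[-57.0, -102.0, 60.0], [-3.0, -50.0, 70.0]]]
```

```bash
python3 -c "
from station import manip
print(manip.close_job())"
```

```text
the job is handed in; nothing more can be done
None
```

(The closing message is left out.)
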